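# Fetch the cutlery box from behind the storage jars

### The job

The wooden cutlery box on the jar rack is hemmed in behind three glass storage jars. Stand all three jars aside on the chopping board, take the cutlery box out and lay it lengthwise in the middle of the steel serving tray, and only then put each jar back upright on the rack in the very spot it came from. The jars are glass, so set them down gently and never tip them, and leave the spatula, the tea glass and the sugar bowl where they are.

Things in the scene. Friction and masses are not known exactly. Their poses are not given: they have to be found in the camera images.
- rack: Jar rack, fixed: a brown wooden board on two runners, 180 (x) by 270 (y) mm, its top 40 mm above the counter, with a thin flat black rail along the back (+x) edge and the rear half of both ends, rail top 30 mm above the board. Origin: centre of its footprint at counter height; +x points to its back, z up. The three jars stand in a row along y, about 37 mm in front of the middle and about 78 mm apart; the cutlery box lies behind them.
- board: Chopping board, fixed: pale wood, 220 (x) by 270 (y) mm, 18 mm thick, a spatula lying along its far (+x) edge. The side area for the jars. Origin: centre of its underside (counter height).
- tray: Serving tray, fixed: plain steel, empty, 130 (x) by 250 (y) mm outside, 122 by 242 mm inside, floor 4 mm thick, rim up to 17 mm above the counter. Origin: centre of its underside (counter height); its long side runs along its y.
- wide_jar: Wide round storage jar, amber glass with a round metal lid, closed: a straight cylinder 62 mm in diameter, 112 mm tall, about 0.4 kg. Loose, stands on the rack. Origin: centre of its underside, z up. Can be gripped anywhere on its upper side wall or lid.
- square_jar: Square storage jar, amber glass with a square metal lid, closed: 54 by 54 mm with sides along its x and y, 119 mm tall, about 0.35 kg. Loose, stands on the rack turned up to 0.2 rad from it. Origin: centre of its underside, z up.
- slim_jar: Slim round storage jar, amber glass with a small round metal lid, closed: a straight cylinder 44 mm in diameter, 126 mm tall, about 0.25 kg. Loose, stands on the rack. Origin: centre of its underside, z up.
- cutlery_box: Long open wooden box with steel spoons fixed inside: 54 (x) by 190 (y) by 45 (z) mm, walls 5 mm, about 0.35 kg. Loose; lies on the rack behind the jars with its length along the rack's y, only some 10 mm from them. Can be gripped across its 54 mm width. Origin: centre of its underside, z up.
- spatula: Bystander: pastry spatula, dark wooden handle and steel blade, 240 mm long along its y, 20 mm high, lying on the chopping board along its far edge. Loose; origin near its middle, underside. Leave alone.
- tea_glass: Bystander: small waisted tea glass, 54 mm across, 80 mm tall, standing on the counter beyond the serving tray. Loose; origin: centre of its underside. Leave alone.
- sugar_bowl: Bystander: white lidded sugar bowl, 72 mm across, 67 mm tall, standing on the counter behind the rack. Loose; origin: centre of its underside. Leave alone.
Things that resemble listed ones, but are neither listed nor needed, are in the scene too. Leave any purple or yellow look-alike of the square_jar alone.

How it is judged:
By the outcome, as a careful person would: the job done as asked, in the order asked, and still so for the second after the job is handed in, with the robot touching nothing.
It also fails if it takes over 144 s, if anything falls off the work surface, if the arm or the gripper's body presses on something with over 40 N, if the wrist force passes 120 N, or if a joint passes its speed limit or range.

### The arm

A 7-joint arm with a two-finger parallel gripper is mounted at the origin on the work surface. World frame = base frame: x ahead of the robot, y to its left, z up, the work surface at z = 0. Lengths are in m, angles in rad, forces in N, time in s.
With the tool pointing down it reaches from about 0.4 to 0.875 m from the base axis. Payload 19.3 kg.
Tool frame: the origin (TCP) lies midway between the tips of the shut fingers; the grasp point (between the pads) lies 19 mm behind it (env.grasp_offset is the distance from the TCP to the grasp point, in m); y points along the fingers, x is the direction in which the jaws open and shut, and the axes are right-handed (so a half turn about y gives the same grasp; the last joint's range is limited). The gripper opens to 85 mm and grips with 20 to 120 N. Pads are 22 mm wide; open, the fingers measure 114 mm over their backs; the gripper's body (76 mm by 85 mm) begins 54 mm behind the grasp point. The pads swing forward as they close: fully open they stand 13 mm farther back than shut.
Start: joints at [-0.07, 0.521, -0.036, 1.599, 0.021, 1.021, -0.113], TCP at [0.625, -0, 0.231] pointing down, gripper open.
Joint ranges: [-2.91, 2.91], [-0.3, 2.13], [-1.5, 1.42], [0.17, 2.43], [-1.26, 4.41], [0.16, 1.93], [-2.52, 2.52]. Speed limits (rad/s): [1.89, 1.89, 2.39, 2.39, 3.01, 3.01, 3.01].

### API

Orientations are given as a 3x3 rotation matrix whose columns are the frame's x, y, z axes.
In Python, from workcell import env gives the robot as it stands.
- The arm moves only by the tool servo_tool, never from a script. Its arguments are lists of equal length, an entry for each row: "linear": the shift along the tool's x, y, z in mm, a list of three; "yaw": the turn about the tool's y in rad. In form: {"linear": [[tx, ty, tz], ...], "yaw": [yaw, ...]}. A call has 1 to 5 rows; each row is the pose to reach, as a shift and turn from the pose measured when the call began, along the tool's axes at that moment; what a row does not reach only later rows make up. A row lasts 1/12 s, in which the tool goes at most 41.7 mm and 7.16 degrees, less where a joint would pass 70% of its speed; a pose out of reach is approached as far as the arm can. A call with a gripper value outside its range is refused whole. "gripper" is the gripper command: -1 is fully open, 1 is shut, values between are in proportion, set as the call begins (left out, the last holds). The fingers move at their own pace and stop on an object; "grip_force" is the grip in N (left out, the last holds). Time passes only in rows, so rows that repeat a pose let the fingers close. It gives the time, the measured TCP pose, the force and the opening at its end, in the units of the state.
- env.state(): the state, without advancing time (a new reading comes with each control period).
- env.get_image(name): name is "scene" or "side" or "wrist"; returns the picture (384x512x3 uint8, red, green, blue); there is no depth.
- env.camera_model(name): a dict with "vertical_fov" (degrees; the focal length in pixels is half the picture's height over the tangent of half this angle, whatever the lens; pixels are square), "cx", "cy" (the principal point, pixels), "view" (4x4, takes a point from world to camera coordinates). Camera axes: x right, y down, z forward; pixel columns grow to the right and rows downward; lengths in m; the calibration is good to about 2 mm. A picture is of the moment at which its call begins: read the wrist's pose just before it. camera_model takes no time and is no camera call; for the wrist camera it gives the pose at the moment of the call.
- env.close_job(): hands the job in, once; it reports no verdict.
Trained networks look in the newest picture that a camera, given by its name, has taken for a name from the list of things; names that differ only in an ending like _2 or _b are one class to them, and where a whole thing is asked for, a point or a joint stands for the part that bears it (a point fixed in the world has none). Each returns a list of dicts, best first, with "score" (0 to 1); they miss things now and then, are a little off and sometimes report something else, mostly with a low value. They report only what shows in the picture. A call takes as long as a camera call. They do not tell look-alikes from the thing itself.
- env.spot_in(camera, target): "point" ([row, column] in pixels, amid what is visible of it).
- env.regions_of(camera, target): "mask" (384x512 bool, what is visible of it) and "point" ([row, column] in pixels, amid what is visible of it).
- env.landmark_of(camera, target): "point" ([row, column] in pixels: a listed point, or the origin of a listed thing).
The state is a dict: "time": time; "joint_positions": joint angles; "qvel": joint speeds; "tau": joint torques, N m; "ee_pos": TCP position; "eef_rot": TCP orientation; "force": force on the tool from outside, world axes, zero at the start; "wrist_torque": the same for the moment, N m; "gripper_width": opening from 0.0 (shut) to 1.0 (fully open).
Only numpy, scipy, OpenCV 4.12 (cv2) and the standard library are available. Lean on these libraries where they do the work, as an engineer would, in place of code of your own. Each camera call takes 0.05 s, during which the arm holds its last target.

## Working session

There is one attempt and no reset: what is moved stays moved. The work goes in short steps, Python scripts to look and compute and a tool call to move; the robot and the scene stay as the last step left them, time stands still between calls to the robot, and variables do not carry over. Pictures are saved under pics/ and viewed, and the job is handed in when it is done.

Besides the shell and the picture viewer there is one more tool, called in YAML: its name, and indented under it one key for each argument. servo_tool: Moves the arm, as the interface text tells. Its arguments: {"type":"object","properties":{"linear":{"type":"array"},"yaw":{"type":"array"},"gripper":{"type":"number"},"grip_force":{"type":"number"}},"required":["linear","yaw"]}

```bash
ls; mkdir -p pics
cat > h.py <<'E'
import numpy as np, cv2, time
from workcell import env
def cam(n):
    m=env.camera_model(n); f=192/np.tan(np.radians(m['vertical_fov'])/2); return f,m['cx'],m['cy'],np.array(m['view'])
def proj(n,P,c=None):
    f,cx,cy,V=c or cam(n); P=np.atleast_2d(P); q=P@V[:3,:3].T+V[:3,3]; return np.c_[f*q[:,1]/q[:,2]+cy,f*q[:,0]/q[:,2]+cx]
def ray(n,rc,c=None):
    f,cx,cy,V=c or cam(n); R=V[:3,:3]; d=R.T@np.array([(rc[1]-cx)/f,(rc[0]-cy)/f,1]); return -R.T@V[:3,3],d
def onz(n,rc,z,c=None):
    o,d=ray(n,rc,c); return o+d*(z-o[2])/d[2]
def save(n,name):
    im=env.get_image(n); cv2.imwrite('pics/'+name,im[:,:,::-1]); return im
E
python3 - <<'E'
from h import *
s=env.state(); print(s['time'],s['ee_pos'],s['eef_rot'],s['gripper_width'],s['force'])
for n in ['scene','side','wrist']:
    save(n,n+'0.png'); m=env.camera_model(n); print(n,m)
a=[cv2.imread('pics/%s0.png'%n) for n in ['scene','side','wrist']]
E
```

```text
pics
0.0 [ 6.24664199e-01 -1.83336653e-05  2.30718990e-01] [[ 9.99999360e-01 -1.13128947e-03  1.71169933e-05]
 [-1.71962923e-05 -7.00864093e-05  9.99999997e-01]
 [-1.13128827e-03 -9.99999358e-01 -7.01058184e-05]] 1.000181793268754 [ 0.09595597  0.57420694 -0.41401882]
scene {'vertical_fov': 56.486907698846316, 'cx': 257.0574796062637, 'cy': 192.4274326013526, 'view': array([[-0.74971568,  0.66173208, -0.00608694,  0.45309717],
       [ 0.46480365,  0.5200119 , -0.71662067, -0.16848015],
       [-0.47104561, -0.54009099, -0.69743656,  1.35963856],
       [ 0.        ,  0.        ,  0.        ,  1.        ]])}
side {'vertical_fov': 44.546783741122525, 'cx': 260.1360120823218, 'cy': 188.76012774332062, 'view': array([[ 0.77650008, -0.62998132,  0.01308309, -0.46654968],
       [-0.35063959, -0.44925504, -0.8217188 ,  0.2094216 ],
       [ 0.52354513,  0.63347727, -0.56974296,  1.10019722],
       [ 0.        ,  0.        ,  0.        ,  1.        ]])}
wrist {'vertical_fov': 69.84091335762739, 'cx': 256.48051961233506, 'cy': 190.4354637410291, 'view': array([[ 9.99999990e-01, -1.41150253e-04,  2.88384273e-05,
        -6.24597729e-01],
       [-1.43148661e-04, -9.50965524e-01,  3.09296866e-01,
        -3.93920319e-02],
       [-1.62329809e-05, -3.09296867e-01, -9.50965535e-01,
         3.80901053e-01],
       [ 0.00000000e+00,  0.00000000e+00,  0.00000000e+00,
         1.00000000e+00]])}
```

View pictures.

View pics/scene0.png

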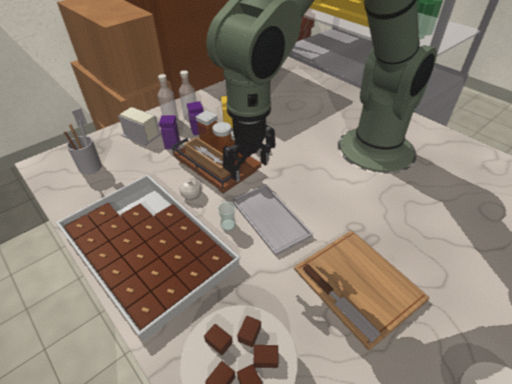

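View pics/side0.png

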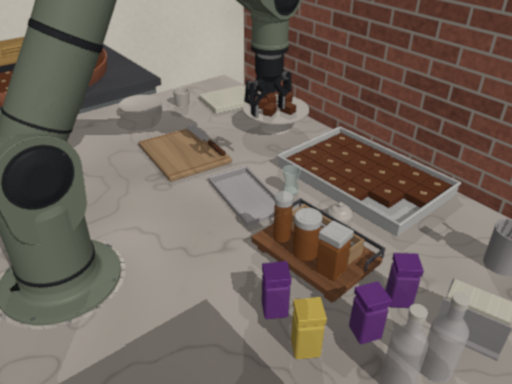

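View pics/wrist0.png

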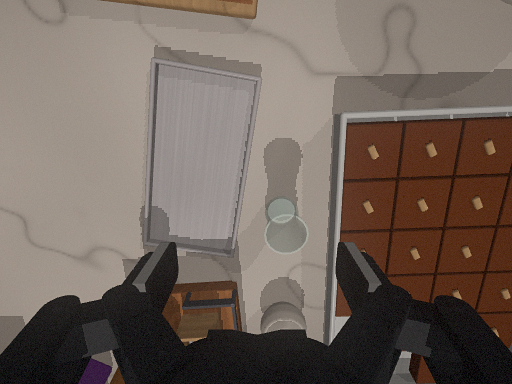

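Run:
```python
from h import *
import pickle
Z=dict(rack=0.04,board=0.018,tray=0.004)
for n in ['scene','side']:
    for t in ['rack','board','tray','wide_jar','square_jar','slim_jar','cutlery_box','tea_glass','sugar_bowl','spatula']:
        r=env.landmark_of(n,t)
        z={'rack':0,'board':0,'tray':0,'tea_glass':0,'sugar_bowl':0,'spatula':.018}.get(t,0.04)
        print(n,t,[(round(q['score'],2),np.round(q['point']),np.round(onz(n,q['point'],z)[:2],3)) for q in r[:3]])
im=cv2.imread('pics/side0.png')[180:360,230:440]
cv2.imwrite('pics/crop1.png',cv2.resize(im,None,fx=3,fy=3,interpolation=cv2.INTER_CUBIC))
print(env.state()['time'])
```

```text
scene rack [(0.69, array([166., 217.]), array([ 0.517, -0.319]))]
scene board [(0.82, array([288., 360.]), array([0.533, 0.325])), (0.5, array([194., 190.]), array([ 0.667, -0.263]))]
scene tray [(0.57, array([220., 268.]), array([ 0.551, -0.007]))]
scene wide_jar [(0.86, array([154., 221.]), array([ 0.489, -0.326]))]
scene square_jar [(0.88, array([143., 207.]), array([ 0.487, -0.41 ])), (0.65, array([144., 172.]), array([ 0.59 , -0.491])), (0.59, array([132., 195.]), array([ 0.482, -0.5  ]))]
scene slim_jar []
scene cutlery_box [(0.56, array([160., 211.]), array([ 0.538, -0.32 ]))]
scene tea_glass [(0.76, array([225., 232.]), array([ 0.648, -0.065]))]
scene sugar_bowl [(0.7, array([193., 188.]), array([ 0.671, -0.269]))]
scene spatula [(0.68, array([303., 339.]), array([0.618, 0.321]))]
side rack [(0.78, array([260., 314.]), array([ 0.508, -0.326]))]
side board [(0.72, array([154., 184.]), array([0.529, 0.316]))]
side tray [(0.65, array([201., 247.]), array([ 0.531, -0.026]))]
side wide_jar [(0.69, array([249., 305.]), array([ 0.486, -0.312]))]
side square_jar [(0.98, array([309., 274.]), array([ 0.308, -0.406])), (0.83, array([346., 303.]), array([ 0.291, -0.512])), (0.8, array([331., 362.]), array([ 0.409, -0.558]))]
side slim_jar [(0.81, array([238., 283.]), array([ 0.473, -0.247]))]
side cutlery_box []
side tea_glass [(0.59, array([194., 293.]), array([ 0.66 , -0.082]))]
side sugar_bowl [(0.91, array([222., 336.]), array([ 0.662, -0.256])), (0.35, array([198., 246.]), array([ 0.537, -0.011]))]
side spatula [(0.68, array([142., 205.]), array([0.613, 0.316]))]
1.15
```

View pics/crop1.png

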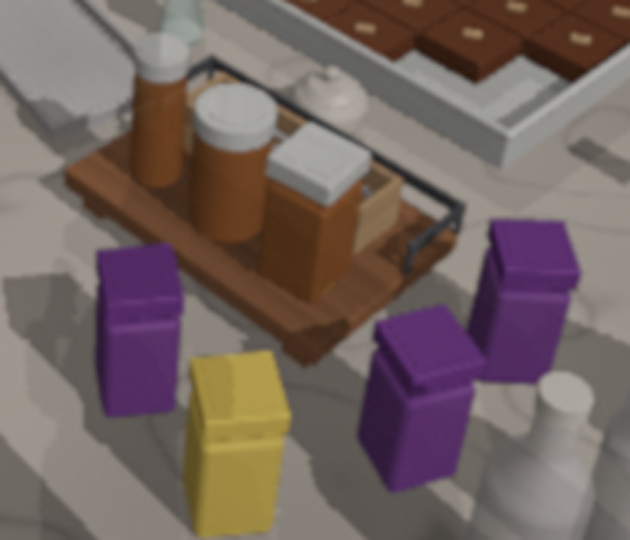

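servo_tool:
  linear:
    - [-120, -100, -400]
    - [-120, -100, -400]
    - [-120, -100, -400]
    - [-120, -100, -400]
    - [-120, -100, -400]
  yaw: [0, 0, 0, 0, 0]

```text
time: 1.57
ee_pos: [0.5659, -0.1958, 0.2805]
eef_rot: [[1.0, 0.0, -0.0], [0.0, -0.0, 1.0], [0.0, -1.0, -0.0]]
force: [0.9, -0.4, 0.0]
gripper_width: 1.0
```

servo_tool:
  linear:
    - [-60, -60, -190]
    - [-60, -60, -190]
    - [-60, -60, -190]
    - [-60, -60, -190]
    - [-60, -60, -190]
  yaw: [0, 0, 0, 0, 0]

```text
time: 1.98
ee_pos: [0.5054, -0.386, 0.3408]
eef_rot: [[1.0, 0.001, -0.0], [0.0, -0.0, 1.0], [0.001, -1.0, -0.0]]
force: [1.0, -0.4, -0.5]
gripper_width: 1.001
```

servo_tool:
  linear:
    - [0, 0, 0]
    - [0, 0, 0]
  yaw: [0, 0]

```text
time: 2.15
ee_pos: [0.504, -0.3887, 0.3413]
eef_rot: [[1.0, 0.001, 0.004], [-0.004, -0.001, 1.0], [0.001, -1.0, -0.001]]
force: [0.5, 0.5, -0.4]
gripper_width: 1.001
```

Run:
```python
from h import *
import pickle
s=env.state(); print(s['time'],s['ee_pos'],s['qvel'])
c=cam('wrist'); save('wrist','w1.png'); pickle.dump(c,open('w1.pkl','wb'))
for t in ['rack','tray','wide_jar','square_jar','slim_jar','cutlery_box','sugar_bowl']:
    r=env.landmark_of('wrist',t)
    z={'rack':0,'tray':0,'sugar_bowl':0}.get(t,0.04)
    print(t,[(round(q['score'],2),np.round(q['point']),np.round(onz('wrist',q['point'],z,c)[:2],3)) for q in r[:3]])
```

```text
2.15 [ 0.50403358 -0.38867658  0.34131385] [-0.05140496 -0.00048765 -0.04018731  0.03505059 -0.00974539 -0.01343823
 -0.02685803]
rack [(0.65, array([106., 261.]), array([ 0.512, -0.318]))]
tray [(0.57, array([161., 243.]), array([ 0.481, -0.411]))]
wide_jar [(0.77, array([106., 240.]), array([ 0.48 , -0.317]))]
square_jar [(0.91, array([232., 224.]), array([ 0.446, -0.531])), (0.65, array([144., 159.]), array([ 0.348, -0.374])), (0.6, array([205., 157.]), array([ 0.332, -0.479]))]
slim_jar [(0.75, array([ 51., 234.]), array([ 0.472, -0.239]))]
cutlery_box [(0.9, array([101., 286.]), array([ 0.551, -0.309])), (0.62, array([ 49., 233.]), array([ 0.47 , -0.237]))]
sugar_bowl [(0.55, array([ 67., 357.]), array([ 0.667, -0.257]))]
```

View pics/w1.png

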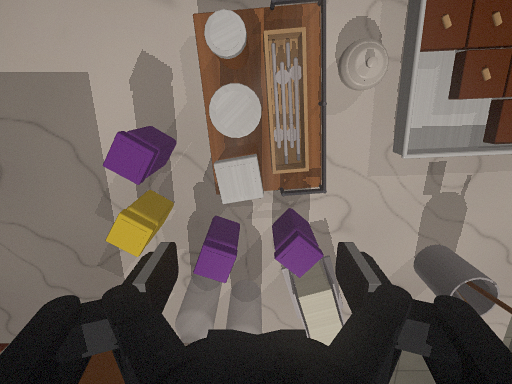

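Run:
```python
from h import *
im=cv2.imread('pics/w1.png')
cv2.imwrite('pics/w1z.png',cv2.resize(im[0:220,180:380],None,fx=2.7,fy=2.7,interpolation=cv2.INTER_CUBIC))
```

```text
(no output)
```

View pics/w1z.png

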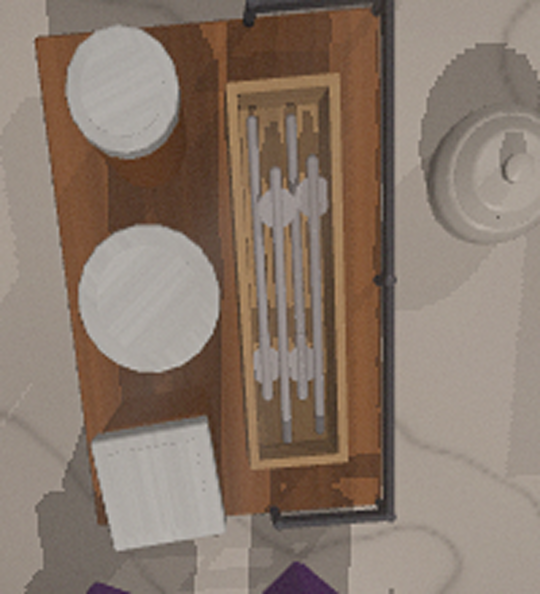

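```bash
cat > fit1.py <<'E'
from h import *
import pickle
c=pickle.load(open('w1.pkl','rb'))
f=lambda u,v,z: onz('wrist',(v/2.7-.3,180+u/2.7-.3),z,c)[:2]
print('cam',-c[3][:3,:3].T@c[3][:3,3])
print('slim',f(122,84,.166)); print('wide',f(149,298,.152),'r',np.linalg.norm(f(219,298,.152)-f(79,298,.152))/2, np.linalg.norm(f(149,225,.152)-f(149,371,.152))/2)
print('slim r',np.linalg.norm(f(178,84,.166)-f(66,84,.166))/2)
q=np.array([f(*p,.159) for p in [(93,440),(206,418),(224,535),(115,550)]]);print('sq',q,q.mean(0))
for i in range(4): d=q[(i+1)%4]-q[i]; print(np.linalg.norm(d),np.arctan2(d[1],d[0]))
b=np.array([f(*p,.085) for p in [(227,84),(338,73),(347,460),(252,468)]]);print('box',b,b.mean(0))
for i in range(4): d=b[(i+1)%4]-b[i]; print(np.linalg.norm(d),np.arctan2(d[1],d[0]))
r=[f(37,38,.04),f(100,522,.04)]; d=r[1]-r[0]; print('rack front',r,np.linalg.norm(d),np.arctan2(d[1],d[0])+np.pi/2)
r=[f(393,0,.07),f(391,518,.07)]; d=r[1]-r[0]; print('rail back',r,np.linalg.norm(d),np.arctan2(d[1],d[0])+np.pi/2)
E
python3 fit1.py
```

```text
cam [ 0.50392946 -0.30817197  0.48475739]
slim [ 0.47242699 -0.24009279]
wide [ 0.47941058 -0.31856588] r 0.030116662432812344 0.030200639962734074
slim r 0.021250542156623184
sq [[ 0.45317478 -0.37914363]
 [ 0.50369417 -0.3694593 ]
 [ 0.51181412 -0.42446774]
 [ 0.46075088 -0.4316801 ]] [ 0.48235849 -0.40118769]
0.051439239839106664 0.18939765550756044
0.05560451688079043 -1.4242420097149002
0.051570070503368294 -3.0012771597928958
0.05307992300634343 1.7140154876281564
box [[ 0.51440281 -0.22298408]
 [ 0.5670321  -0.21857158]
 [ 0.58152862 -0.40717984]
 [ 0.52903564 -0.41149512]] [ 0.54799979 -0.31505765]
0.05281393742374749 0.08364551719878613
0.18916455035356405 -1.494086665197752
0.05267005947500418 -3.0595704054262227
0.18907811072222575 1.6482641454198241
rack front [array([ 0.41657543, -0.19183824]), array([ 0.43631095, -0.45784958])] 0.2667424350348795 0.07405485013107449
rail back [array([ 0.59421082, -0.18449122]), array([ 0.61225431, -0.44609766])] 0.26222794982681796 0.06886280453829219
```

servo_tool:
  linear:
    - [-32, 60, 149]
    - [-32, 120, 149]
    - [-32, 120, 149]
    - [-32, 120, 149]
    - [-32, 120, 149]
  yaw: [0, 0, 0, 0, 0]
  grip_force: 40

```text
time: 2.97
ee_pos: [0.4725, -0.2332, 0.2189]
eef_rot: [[1.0, -0.001, -0.003], [0.003, 0.001, 1.0], [-0.001, -1.0, 0.001]]
force: [0.7, -0.2, -1.0]
gripper_width: 1.005
```

servo_tool:
  linear:
    - [0, 0, 0]
  yaw: [0]

```text
time: 3.05
ee_pos: [0.4708, -0.2283, 0.2159]
eef_rot: [[1.0, -0.005, -0.008], [0.008, 0.004, 1.0], [-0.005, -1.0, 0.004]]
force: [1.2, 0.8, -0.5]
gripper_width: 0.998
```

Run:
```python
from h import *
import pickle
s=env.state(); print(s['time'],s['ee_pos'],s['eef_rot'])
c=cam('wrist'); save('wrist','w2.png')
save('side','s2.png')
for n in ['scene','side']:
  r=env.regions_of(n,'board')
  if r:
    m=r[0]['mask'].astype(np.uint8); cs,_=cv2.findContours(m,0,2); k=max(cs,key=cv2.contourArea)
    ap=cv2.approxPolyDP(cv2.convexHull(k),5,True)[:,0]
    print(n,[np.round(onz(n,(p[1],p[0]),.018)[:2],3) for p in ap])
```

```text
3.05 [ 0.47082461 -0.22834907  0.21593187] [[ 0.99995824 -0.00496262 -0.00767339]
 [ 0.00769319  0.00398258  0.99996248]
 [-0.00493188 -0.99997976  0.00402059]]
scene [array([0.414, 0.196]), array([0.435, 0.459]), array([0.654, 0.439]), array([0.63 , 0.182])]
side [array([0.433, 0.451]), array([0.613, 0.433]), array([0.608, 0.158]), array([0.397, 0.175])]
```

View pics/w2.png

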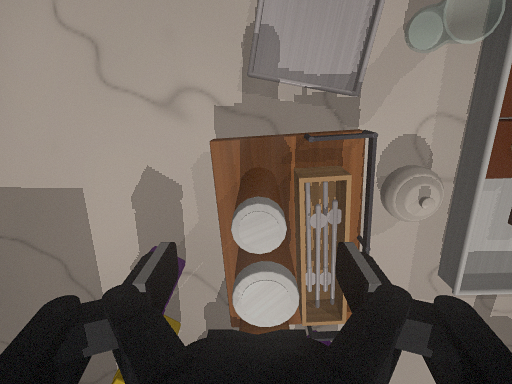

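servo_tool:
  linear:
    - [2, 10, -12]
    - [2, 30, -12]
    - [2, 60, -12]
    - [2, 80, -12]
    - [2, 91, -12]
  yaw: [0, 0, 0, 0, 0]

```text
time: 3.67
ee_pos: [0.4747, -0.2475, 0.1267]
eef_rot: [[1.0, -0.001, -0.001], [0.001, 0.0, 1.0], [-0.001, -1.0, 0.0]]
force: [-0.2, -0.1, -0.4]
gripper_width: 0.998
```

servo_tool:
  linear:
    - [0, 0, 0]
    - [0, 0, 0]
  yaw: [0, 0]

```text
time: 3.83
ee_pos: [0.4747, -0.2486, 0.1266]
eef_rot: [[1.0, -0.001, -0.0], [0.0, 0.0, 1.0], [-0.001, -1.0, 0.0]]
force: [1.0, 0.7, 0.9]
gripper_width: 0.999
```

servo_tool:
  linear:
    - [-2, 1, 8]
    - [-2, 1, 8]
    - [-2, 1, 8]
  yaw: [0, 0, 0]

```text
time: 4.08
ee_pos: [0.4731, -0.2404, 0.1266]
eef_rot: [[1.0, 0.0, -0.001], [0.001, -0.0, 1.0], [0.0, -1.0, -0.0]]
force: [0.3, -0.1, -0.1]
gripper_width: 1.003
```

Run:
```python
from h import *
s=env.state(); print(s['time'],s['ee_pos'],s['qvel'])
im=save('side','s3.png'); cv2.imwrite('pics/s3z.png',cv2.resize(im[150:330,210:420,::-1],None,fx=3,fy=3,interpolation=cv2.INTER_CUBIC))
```

```text
4.0833 [ 0.4731416  -0.2404257   0.12660505] [ 0.00194849  0.00477117  0.00336718 -0.00439578  0.00082065  0.00122522
  0.00315441]
```

View pics/s3z.png

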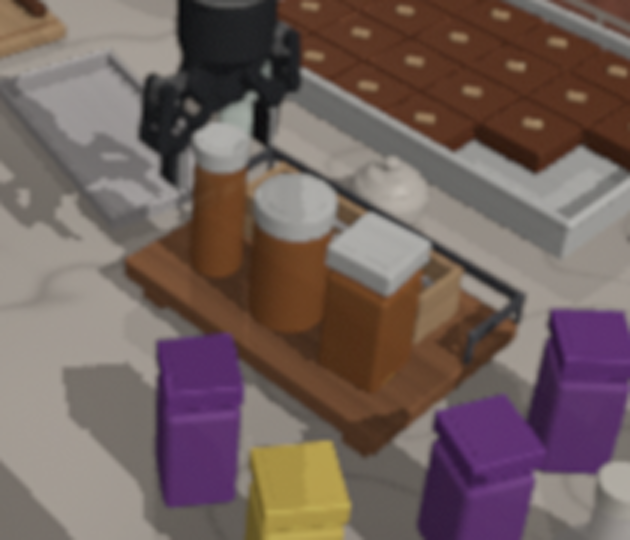

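servo_tool:
  linear:
    - [0, 0, 0]
    - [0, 0, 0]
    - [0, 0, 0]
    - [0, 0, 0]
    - [0, 0, 0]
  yaw: [0, 0, 0, 0, 0]
  gripper: 1
  grip_force: 40

```text
time: 4.55
ee_pos: [0.4731, -0.2407, 0.1268]
eef_rot: [[1.0, 0.0, -0.0], [0.0, -0.001, 1.0], [0.0, -1.0, -0.001]]
force: [-1.4, 0.5, 6.2]
gripper_width: 0.504
```

servo_tool:
  linear:
    - [0, 0, 0]
    - [0, 0, 0]
    - [0, 0, 0]
  yaw: [0, 0, 0]

```text
time: 4.8
ee_pos: [0.4731, -0.2408, 0.1268]
eef_rot: [[1.0, 0.0, -0.0], [0.0, -0.001, 1.0], [0.0, -1.0, -0.001]]
force: [-2.2, 0.6, 2.1]
gripper_width: 0.501
```

servo_tool:
  linear:
    - [0, -15, 0]
    - [0, -40, 0]
    - [0, -70, 0]
    - [0, -90, 0]
    - [0, -90, 0]
  yaw: [0, 0, 0, 0, 0]

```text
time: 5.22
ee_pos: [0.4745, -0.2414, 0.2204]
eef_rot: [[1.0, 0.005, -0.0], [0.0, -0.003, 1.0], [0.005, -1.0, -0.003]]
force: [0.6, -0.3, -1.7]
gripper_width: 0.509
```

servo_tool:
  linear:
    - [10, 0, 35]
    - [15, 0, 75]
    - [20, 0, 115]
    - [20, 0, 155]
    - [20, 0, 195]
  yaw: [0, 0, 0, 0, 0]

```text
time: 5.63
ee_pos: [0.494, -0.0445, 0.2193]
eef_rot: [[1.0, 0.004, -0.0], [0.0, -0.002, 1.0], [0.004, -1.0, -0.002]]
force: [1.6, -0.5, -2.6]
gripper_width: 0.501
```

servo_tool:
  linear:
    - [5, 0, 40]
    - [5, 0, 80]
    - [5, 0, 120]
    - [5, 0, 160]
    - [5, 0, 200]
  yaw: [0, 0, 0, 0, 0]

```text
time: 6.05
ee_pos: [0.4982, 0.1573, 0.2181]
eef_rot: [[1.0, 0.003, 0.0], [-0.0, -0.003, 1.0], [0.003, -1.0, -0.003]]
force: [1.4, -1.0, -2.6]
gripper_width: 0.507
```

servo_tool:
  linear:
    - [0, 0, 40]
    - [0, 0, 80]
    - [0, 0, 120]
    - [0, 0, 150]
    - [0, 0, 170]
  yaw: [0, 0, 0, 0, 0]

```text
time: 6.47
ee_pos: [0.4969, 0.331, 0.2164]
eef_rot: [[1.0, 0.002, -0.003], [0.003, -0.002, 1.0], [0.002, -1.0, -0.002]]
force: [0.8, -0.2, -2.6]
gripper_width: 0.507
```

servo_tool:
  linear:
    - [0, 0, 30]
    - [0, 0, 50]
    - [0, 0, 60]
    - [0, 0, 64]
    - [0, 0, 64]
  yaw: [0, 0, 0, 0, 0]

```text
time: 6.88
ee_pos: [0.4964, 0.3949, 0.2154]
eef_rot: [[1.0, 0.001, -0.004], [0.004, -0.003, 1.0], [0.001, -1.0, -0.003]]
force: [-0.4, 0.9, -2.2]
gripper_width: 0.505
```

servo_tool:
  linear:
    - [0, 25, 0]
    - [0, 55, 0]
    - [0, 80, 0]
    - [0, 95, 0]
    - [0, 100, 0]
  yaw: [0, 0, 0, 0, 0]

```text
time: 7.3
ee_pos: [0.4962, 0.3919, 0.1129]
eef_rot: [[1.0, -0.001, -0.002], [0.002, -0.006, 1.0], [-0.001, -1.0, -0.006]]
force: [0.5, -0.0, -1.7]
gripper_width: 0.506
```

Run:
```python
from h import *
s=env.state(); print(s['time'],s['ee_pos'],s['force'])
im=save('scene','c4.png'); cv2.imwrite('pics/c4z.png',cv2.resize(im[200:384,270:470,::-1],None,fx=3,fy=3,interpolation=cv2.INTER_CUBIC))
```

```text
7.3 [0.4961923  0.39189812 0.11287819] [ 0.53072546 -0.0468879  -1.72877322]
```

View pics/c4z.png

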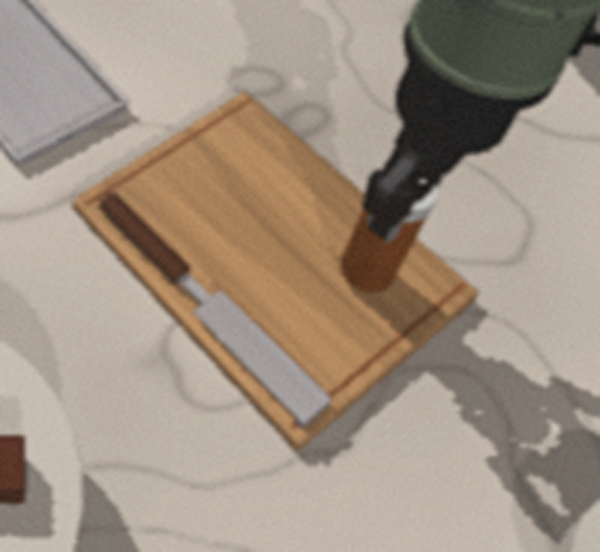

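servo_tool:
  linear:
    - [0, 2, 0]
    - [0, 4, 0]
    - [0, 6, 0]
    - [0, 7, 0]
    - [0, 8, 0]
  yaw: [0, 0, 0, 0, 0]

```text
time: 7.77
ee_pos: [0.4966, 0.3925, 0.1059]
eef_rot: [[1.0, -0.0, -0.002], [0.002, -0.005, 1.0], [-0.0, -1.0, -0.005]]
force: [-0.4, 0.9, -3.1]
gripper_width: 0.504
```

servo_tool:
  linear:
    - [0, 0.5, 0]
    - [0, 1, 0]
    - [0, 1.5, 0]
    - [0, 1.5, 0]
  yaw: [0, 0, 0, 0]

```text
time: 8.1
ee_pos: [0.4967, 0.3927, 0.1049]
eef_rot: [[1.0, 0.0, -0.002], [0.002, -0.005, 1.0], [0.0, -1.0, -0.005]]
force: [-1.3, -0.8, 2.7]
gripper_width: 0.503
```

servo_tool:
  linear:
    - [0, 0, 0]
    - [0, 0, 0]
    - [0, 0, 0]
    - [0, 0, 0]
    - [0, 0, 0]
  yaw: [0, 0, 0, 0, 0]
  gripper: -1

```text
time: 8.52
ee_pos: [0.4967, 0.3927, 0.1048]
eef_rot: [[1.0, 0.0, -0.002], [0.002, -0.005, 1.0], [0.0, -1.0, -0.005]]
force: [0.1, 0.4, 0.9]
gripper_width: 1.003
```

servo_tool:
  linear:
    - [0, -20, 0]
    - [0, -50, 0]
    - [0, -85, 0]
    - [0, -110, 0]
    - [0, -110, 0]
  yaw: [0, 0, 0, 0, 0]

```text
time: 8.93
ee_pos: [0.4983, 0.3946, 0.2204]
eef_rot: [[1.0, 0.006, -0.002], [0.002, 0.0, 1.0], [0.006, -1.0, 0.0]]
force: [-0.3, 0.5, 0.3]
gripper_width: 0.998
```

servo_tool:
  linear:
    - [0, 0, -35]
    - [0, 0, -75]
    - [0, 0, -115]
    - [0, 0, -155]
    - [0, 0, -195]
  yaw: [0, 0, 0, 0, 0]

```text
time: 9.35
ee_pos: [0.4983, 0.1978, 0.2203]
eef_rot: [[1.0, 0.006, -0.002], [0.002, 0.0, 1.0], [0.006, -1.0, 0.0]]
force: [1.6, 0.2, 0.2]
gripper_width: 1.002
```

servo_tool:
  linear:
    - [0, 0, -40]
    - [0, 0, -80]
    - [0, 0, -120]
    - [0, 0, -160]
    - [0, 0, -200]
  yaw: [0, 0, 0, 0, 0]

```text
time: 9.77
ee_pos: [0.4983, -0.0041, 0.2205]
eef_rot: [[1.0, 0.006, -0.002], [0.002, 0.0, 1.0], [0.006, -1.0, 0.0]]
force: [1.1, 0.9, -0.4]
gripper_width: 1.0
```

servo_tool:
  linear:
    - [-5, 0, -40]
    - [-10, 0, -80]
    - [-15, 0, -120]
    - [-15, 0, -160]
    - [-15, 0, -200]
  yaw: [0, 0, 0, 0, 0]

```text
time: 10.18
ee_pos: [0.4832, -0.2062, 0.2206]
eef_rot: [[1.0, 0.007, -0.002], [0.002, 0.0, 1.0], [0.007, -1.0, 0.0]]
force: [0.5, 0.9, -0.1]
gripper_width: 1.001
```

servo_tool:
  linear:
    - [0, 0, -40]
    - [-4, 0, -75]
    - [-4, 0, -100]
    - [-4, 0, -110]
    - [-4, 0, -112]
  yaw: [0, 0, 0, 0, 0]

```text
time: 10.6
ee_pos: [0.4788, -0.3202, 0.2203]
eef_rot: [[1.0, 0.006, 0.001], [-0.001, -0.0, 1.0], [0.006, -1.0, -0.0]]
force: [-0.5, 1.0, 0.6]
gripper_width: 1.005
```

servo_tool:
  linear:
    - [0, 0, 0]
    - [0, 0, 0]
  yaw: [0, 0]

```text
time: 10.77
ee_pos: [0.479, -0.319, 0.2201]
eef_rot: [[1.0, 0.006, -0.0], [0.0, 0.0, 1.0], [0.006, -1.0, 0.0]]
force: [0.1, 0.4, 0.2]
gripper_width: 0.997
```

Run:
```python
from h import *
import pickle
s=env.state(); print(s['time'],s['ee_pos'],s['qvel'])
c=cam('wrist'); save('wrist','w5.png'); pickle.dump(c,open('w5.pkl','wb'))
for z,q in [(.152,(.4794,-.3186)),(.159,(.4824,-.4012))]: print(proj('wrist',[*q,z],c))
```

```text
10.7667 [ 0.47903268 -0.31903663  0.22013098] [-0.01095619 -0.00622819 -0.00579201  0.0034865  -0.00087273  0.002305
  0.00114221]
[[203.16791944 256.50728918]]
[[292.81445915 259.9202335 ]]
```

View pics/w5.png

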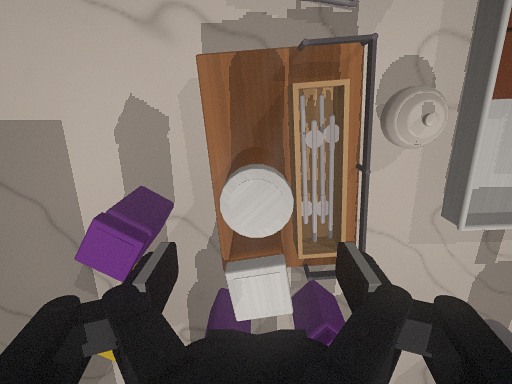

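servo_tool:
  linear:
    - [0, 20, 0]
    - [0, 55, 0]
    - [0, 85, 0]
    - [0, 102, 0]
    - [0, 110, 0]
  yaw: [0, 0, 0, 0, 0]

```text
time: 11.23
ee_pos: [0.4794, -0.3168, 0.108]
eef_rot: [[1.0, 0.004, -0.003], [0.003, 0.002, 1.0], [0.004, -1.0, 0.002]]
force: [-0.7, 0.4, 0.4]
gripper_width: 1.003
```

servo_tool:
  linear:
    - [0, 0, 0]
    - [0, 0, 0]
  yaw: [0, 0]

```text
time: 11.4
ee_pos: [0.4798, -0.3159, 0.1084]
eef_rot: [[1.0, 0.004, -0.004], [0.004, 0.002, 1.0], [0.004, -1.0, 0.002]]
force: [0.1, 0.1, 1.3]
gripper_width: 0.998
```

servo_tool:
  linear:
    - [0, 0, -3]
    - [0, 0, -3]
    - [0, 0, -3]
  yaw: [0, 0, 0]

```text
time: 11.65
ee_pos: [0.4803, -0.3194, 0.1095]
eef_rot: [[1.0, 0.005, -0.004], [0.004, 0.002, 1.0], [0.005, -1.0, 0.001]]
force: [0.3, 0.2, -0.1]
gripper_width: 1.003
```

servo_tool:
  linear:
    - [0, 0, 0]
    - [0, 0, 0]
    - [0, 0, 0]
    - [0, 0, 0]
    - [0, 0, 0]
  yaw: [0, 0, 0, 0, 0]
  gripper: 1
  grip_force: 45

```text
time: 12.07
ee_pos: [0.4803, -0.3196, 0.1102]
eef_rot: [[1.0, 0.006, -0.003], [0.003, 0.001, 1.0], [0.006, -1.0, 0.001]]
force: [-3.3, 0.5, 10.0]
gripper_width: 0.717
```

servo_tool:
  linear:
    - [0, 0, 0]
    - [0, 0, 0]
    - [0, 0, 0]
  yaw: [0, 0, 0]

```text
time: 12.32
ee_pos: [0.4802, -0.3197, 0.1102]
eef_rot: [[1.0, 0.006, -0.003], [0.003, 0.001, 1.0], [0.006, -1.0, 0.001]]
force: [-1.6, 0.3, 2.2]
gripper_width: 0.714
```

servo_tool:
  linear:
    - [0, -15, 0]
    - [0, -45, 0]
    - [0, -80, 0]
    - [0, -105, 0]
    - [0, -105, 0]
  yaw: [0, 0, 0, 0, 0]

```text
time: 12.73
ee_pos: [0.4812, -0.3209, 0.2199]
eef_rot: [[1.0, 0.011, -0.003], [0.003, -0.002, 1.0], [0.011, -1.0, -0.002]]
force: [0.3, -0.8, -3.7]
gripper_width: 0.711
```

servo_tool:
  linear:
    - [5, 0, 35]
    - [10, 0, 75]
    - [15, 0, 115]
    - [15, 0, 155]
    - [15, 0, 195]
  yaw: [0, 0, 0, 0, 0]

```text
time: 13.15
ee_pos: [0.4951, -0.1239, 0.219]
eef_rot: [[1.0, 0.011, -0.003], [0.003, -0.002, 1.0], [0.011, -1.0, -0.002]]
force: [1.8, -0.1, -3.0]
gripper_width: 0.712
```

servo_tool:
  linear:
    - [0, 0, 40]
    - [0, 0, 80]
    - [0, 0, 120]
    - [0, 0, 160]
    - [0, 0, 200]
  yaw: [0, 0, 0, 0, 0]

```text
time: 13.57
ee_pos: [0.4937, 0.078, 0.218]
eef_rot: [[1.0, 0.01, -0.003], [0.003, -0.002, 1.0], [0.01, -1.0, -0.002]]
force: [1.8, -0.1, -4.7]
gripper_width: 0.711
```

servo_tool:
  linear:
    - [0, 0, 40]
    - [0, 0, 80]
    - [0, 0, 120]
    - [0, 0, 150]
    - [0, 0, 170]
  yaw: [0, 0, 0, 0, 0]

```text
time: 13.98
ee_pos: [0.492, 0.2518, 0.2168]
eef_rot: [[1.0, 0.009, -0.006], [0.006, -0.001, 1.0], [0.009, -1.0, -0.001]]
force: [0.2, -0.7, -4.0]
gripper_width: 0.72
```

servo_tool:
  linear:
    - [0, 0, 25]
    - [0, 0, 45]
    - [0, 0, 57]
    - [0, 0, 61]
    - [0, 0, 61]
  yaw: [0, 0, 0, 0, 0]

```text
time: 14.4
ee_pos: [0.4914, 0.3128, 0.2161]
eef_rot: [[1.0, 0.008, -0.007], [0.007, -0.002, 1.0], [0.008, -1.0, -0.002]]
force: [0.2, -0.1, -3.9]
gripper_width: 0.715
```

servo_tool:
  linear:
    - [0, 25, 0]
    - [0, 60, 0]
    - [0, 95, 0]
    - [0, 112, 0]
    - [0, 117, 0]
  yaw: [0, 0, 0, 0, 0]

```text
time: 14.82
ee_pos: [0.4913, 0.3098, 0.096]
eef_rot: [[1.0, 0.004, -0.005], [0.006, -0.005, 1.0], [0.004, -1.0, -0.005]]
force: [-0.2, -1.1, -5.1]
gripper_width: 0.713
```

servo_tool:
  linear:
    - [0, 0, 0]
    - [0, 0, 0]
  yaw: [0, 0]

```text
time: 14.98
ee_pos: [0.4918, 0.3087, 0.0965]
eef_rot: [[1.0, 0.005, -0.004], [0.004, -0.006, 1.0], [0.005, -1.0, -0.006]]
force: [0.3, 0.3, -3.2]
gripper_width: 0.712
```

Expected contact at z≈0.0882.

servo_tool:
  linear:
    - [0, 2, 0]
    - [0, 4, 0]
    - [0, 5, 0]
    - [0, 6, 0]
    - [0, 7, 0]
  yaw: [0, 0, 0, 0, 0]

```text
time: 15.4
ee_pos: [0.492, 0.3087, 0.0899]
eef_rot: [[1.0, 0.005, -0.004], [0.004, -0.005, 1.0], [0.005, -1.0, -0.006]]
force: [-0.3, 0.5, -4.5]
gripper_width: 0.717
```

servo_tool:
  linear:
    - [0, 0.5, 0]
    - [0, 1, 0]
    - [0, 1.5, 0]
    - [0, 2, 0]
  yaw: [0, 0, 0, 0]

```text
time: 15.73
ee_pos: [0.492, 0.3088, 0.0882]
eef_rot: [[1.0, 0.005, -0.004], [0.004, -0.005, 1.0], [0.005, -1.0, -0.005]]
force: [-4.9, -3.7, 13.6]
gripper_width: 0.715
```

servo_tool:
  linear:
    - [0, 0, 0]
    - [0, 0, 0]
    - [0, 0, 0]
    - [0, 0, 0]
    - [0, 0, 0]
  yaw: [0, 0, 0, 0, 0]
  gripper: -1

```text
time: 16.15
ee_pos: [0.4921, 0.3088, 0.0883]
eef_rot: [[1.0, 0.005, -0.004], [0.004, -0.005, 1.0], [0.005, -1.0, -0.005]]
force: [-0.1, 0.4, -0.6]
gripper_width: 1.0
```

servo_tool:
  linear:
    - [0, -20, 0]
    - [0, -50, 0]
    - [0, -90, 0]
    - [0, -125, 0]
    - [0, -130, 0]
  yaw: [0, 0, 0, 0, 0]

```text
time: 16.57
ee_pos: [0.4932, 0.3109, 0.2242]
eef_rot: [[1.0, 0.011, -0.004], [0.004, -0.001, 1.0], [0.011, -1.0, -0.001]]
force: [0.5, 0.6, -0.0]
gripper_width: 1.002
```

servo_tool:
  linear:
    - [0, 0, -35]
    - [0, 0, -75]
    - [0, 0, -115]
    - [0, 0, -155]
    - [0, 0, -195]
  yaw: [0, 0, 0, 0, 0]

```text
time: 16.98
ee_pos: [0.4936, 0.1141, 0.2245]
eef_rot: [[1.0, 0.012, -0.004], [0.004, -0.001, 1.0], [0.012, -1.0, -0.001]]
force: [1.6, -0.1, 0.1]
gripper_width: 1.003
```

servo_tool:
  linear:
    - [0, 0, -40]
    - [0, 0, -80]
    - [0, 0, -120]
    - [0, 0, -160]
    - [0, 0, -200]
  yaw: [0, 0, 0, 0, 0]

```text
time: 17.4
ee_pos: [0.4941, -0.0879, 0.2249]
eef_rot: [[1.0, 0.012, -0.004], [0.004, -0.001, 1.0], [0.012, -1.0, -0.001]]
force: [1.8, 0.7, -0.1]
gripper_width: 1.001
```

servo_tool:
  linear:
    - [0, 0, -40]
    - [-5, 0, -80]
    - [-10, 0, -120]
    - [-10, 0, -160]
    - [-10, 0, -200]
  yaw: [0, 0, 0, 0, 0]

```text
time: 17.82
ee_pos: [0.4843, -0.29, 0.2252]
eef_rot: [[1.0, 0.013, -0.004], [0.004, -0.001, 1.0], [0.013, -1.0, -0.001]]
force: [1.7, 0.4, 0.1]
gripper_width: 1.0
```

servo_tool:
  linear:
    - [0, 0, -40]
    - [0, 0, -65]
    - [0, 0, -72]
    - [0, 0, -75]
    - [0, 0, -75]
  yaw: [0, 0, 0, 0, 0]

```text
time: 18.23
ee_pos: [0.4846, -0.3648, 0.225]
eef_rot: [[1.0, 0.012, -0.004], [0.004, -0.001, 1.0], [0.012, -1.0, -0.001]]
force: [-0.1, 0.5, 0.2]
gripper_width: 1.005
```

Run:
```python
from h import *
import pickle
s=env.state(); print(s['time'],s['ee_pos'])
c=cam('wrist'); im=save('wrist','w6.png'); pickle.dump(c,open('w6.pkl','wb'))
cv2.imwrite('pics/w6z.png',cv2.resize(im[0:270,190:390,::-1],None,fx=2.2,fy=2.2,interpolation=cv2.INTER_CUBIC))
```

```text
18.2333 [ 0.48460442 -0.36482061  0.22496954]
```

View pics/w6z.png

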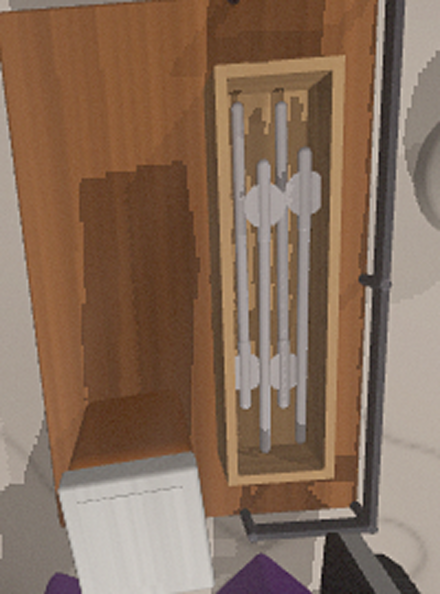

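```bash
python3 - <<'E'
from h import *
import pickle
c=pickle.load(open('w6.pkl','rb'))
f=lambda u,v,z: onz('wrist',(v/2.2-.3,190+u/2.2-.3),z,c)[:2]
def seg(a,b): d=b-a; return np.round([*(a+b)/2,np.linalg.norm(d),np.arctan2(d[1],d[0])],4)
print('bottom+y edge',seg(f(88,404,.04),f(184,390,.04)))
print('top+y edge',seg(f(63,489,.159),f(193,467,.159)))
print('top x+ edge',seg(f(213,585,.159),f(193,467,.159)))
b=np.array([f(*p,.085) for p in [(215,67),(345,56),(333,477),(230,486)]])
print(b,b.mean(0)); 
for i in range(4): print(seg(b[i],b[(i+1)%4]))
print('rack front',seg(f(62,525,.04),f(2,48,.04)), 'railback', seg(f(375,530,.07),f(400,20,.07)))
E
cd pics; python3 -c "
import cv2
im=cv2.imread('w6.png')[150:290,200:310]
cv2.imwrite('w6y.png',cv2.resize(im,None,fx=4.2,fy=4.2,interpolation=cv2.INTER_CUBIC))"
```

```text
bottom+y edge [ 0.4807 -0.3781  0.0548  0.1503]
top+y edge [ 0.4782 -0.3758  0.0497  0.1796]
top x+ edge [ 0.5073 -0.3969  0.0519  1.7533]
[[ 0.51402387 -0.22307429]
 [ 0.56772457 -0.21869709]
 [ 0.58154417 -0.40775323]
 [ 0.5290503  -0.41264985]] [ 0.54808573 -0.31554361]
[ 0.5409 -0.2209  0.0539  0.0813]
[ 0.5746 -0.3132  0.1896 -1.4978]
[ 0.5553 -0.4102  0.0527 -3.0486]
[ 0.5215 -0.3179  0.1902  1.6499]
rack front [ 0.4268 -0.3323  0.2531  1.6436] railback [ 0.6039 -0.3239  0.2455  1.6478]
```

View pics/w6y.png

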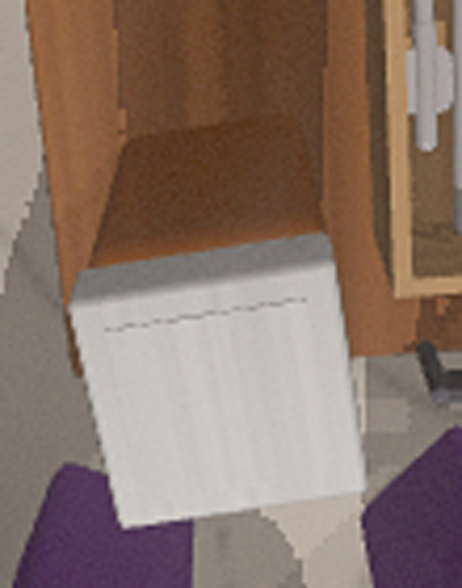

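Run:
```python
from h import *
import pickle
c=pickle.load(open('w6.pkl','rb'))
f=lambda u,v,z: onz('wrist',(150+v/4.2-.4,200+u/4.2-.4),z,c)[:2]
def seg(a,b): d=b-a; return np.round([*(a+b)/2,np.linalg.norm(d),np.arctan2(d[1],d[0])],4)
q=np.array([f(*p,.159) for p in [(72,306),(332,265),(365,490),(124,528)]]); print(q.mean(0))
for i in range(4): print(seg(q[i],q[(i+1)%4]))
print('bottom',seg(f(125,140,.04),f(308,120,.04)))
```

```text
[ 0.48231825 -0.40200251]
[ 0.478  -0.3764  0.052   0.1676]
[ 0.5078 -0.3976  0.0517 -1.4076]
[ 0.4866 -0.4276  0.0516 -2.9653]
[ 0.4568 -0.4064  0.0522  1.7419]
bottom [ 0.4803 -0.3786  0.0544  0.1131]
```

Run:
```python
from h import *
import pickle
c=pickle.load(open('w1.pkl','rb'))
for p in [(228,225),(264,208),(250,297),(270,299),(222,291)]: print(p,onz('wrist',p,.119,c)[:2],onz('wrist',p,0.0,c)[:2])
```

```text
(228, 225) [ 0.45776438 -0.48533832] [ 0.44274447 -0.54297979]
(264, 208) [ 0.42930064 -0.5459504 ] [ 0.40501999 -0.62331215]
(250, 297) [ 0.56473305 -0.52237493] [ 0.58451564 -0.59206636]
(270, 299) [ 0.56928026 -0.55740082] [ 0.59054229 -0.63848799]
(222, 291) [ 0.55409033 -0.47622343] [ 0.57041029 -0.53089936]
```

servo_tool:
  linear:
    - [-2, 0, -20]
    - [-2, 0, -35]
    - [-2, 0, -37]
    - [-2, 0, -37]
    - [-2, 0, -37]
  yaw: [-0.08, -0.156, -0.156, -0.156, -0.156]

```text
time: 18.7
ee_pos: [0.4836, -0.3995, 0.2251]
eef_rot: [[0.987, 0.013, -0.16], [0.16, 0.0, 0.987], [0.013, -1.0, -0.002]]
force: [0.5, 0.9, 0.4]
gripper_width: 0.998
```

servo_tool:
  linear:
    - [0, 0, 0]
  yaw: [0]

```text
time: 18.78
ee_pos: [0.4839, -0.3982, 0.2252]
eef_rot: [[0.987, 0.013, -0.16], [0.16, 0.001, 0.987], [0.013, -1.0, -0.001]]
force: [-0.3, -0.8, -0.0]
gripper_width: 1.0
```

servo_tool:
  linear:
    - [-2, 20, -3]
    - [-3, 55, -3]
    - [-3, 85, -3]
    - [-3.5, 102, -3]
    - [-3.5, 108, -3]
  yaw: [0, 0, 0, 0, 0]

```text
time: 19.2
ee_pos: [0.4816, -0.3997, 0.1145]
eef_rot: [[0.987, 0.01, -0.16], [0.16, 0.003, 0.987], [0.01, -1.0, 0.002]]
force: [-0.4, 0.1, -0.1]
gripper_width: 1.002
```

servo_tool:
  linear:
    - [0, 0, 0]
    - [0, 0, 0]
  yaw: [0, 0]

```text
time: 19.37
ee_pos: [0.4821, -0.399, 0.115]
eef_rot: [[0.987, 0.01, -0.161], [0.161, 0.003, 0.987], [0.01, -1.0, 0.002]]
force: [0.8, -0.7, 0.2]
gripper_width: 0.998
```

servo_tool:
  linear:
    - [0, 0, -2]
    - [0, 0, -2]
  yaw: [0, 0]

```text
time: 19.53
ee_pos: [0.4832, -0.4015, 0.1165]
eef_rot: [[0.987, 0.012, -0.161], [0.161, 0.002, 0.987], [0.012, -1.0, 0.0]]
force: [-1.0, -0.6, -0.3]
gripper_width: 1.0
```

servo_tool:
  linear:
    - [0, 0, 0]
    - [0, 0, 0]
    - [0, 0, 0]
    - [0, 0, 0]
    - [0, 0, 0]
  yaw: [0, 0, 0, 0, 0]
  gripper: 1
  grip_force: 45

```text
time: 19.95
ee_pos: [0.4832, -0.4018, 0.1172]
eef_rot: [[0.987, 0.012, -0.161], [0.161, 0.002, 0.987], [0.012, -1.0, -0.0]]
force: [-2.6, 0.7, 8.1]
gripper_width: 0.63
```

servo_tool:
  linear:
    - [0, 0, 0]
    - [0, 0, 0]
    - [0, 0, 0]
  yaw: [0, 0, 0]

```text
time: 20.2
ee_pos: [0.4831, -0.4019, 0.1173]
eef_rot: [[0.987, 0.012, -0.16], [0.16, 0.002, 0.987], [0.012, -1.0, -0.0]]
force: [-1.4, 0.2, 1.1]
gripper_width: 0.631
```

servo_tool:
  linear:
    - [0, -15, 0]
    - [0, -45, 0]
    - [0, -80, 0]
    - [0, -105, 0]
    - [0, -105, 0]
  yaw: [0, 0, 0, 0, 0]

```text
time: 20.62
ee_pos: [0.4833, -0.4034, 0.2274]
eef_rot: [[0.987, 0.018, -0.16], [0.16, -0.002, 0.987], [0.017, -1.0, -0.005]]
force: [1.0, -0.9, -3.8]
gripper_width: 0.627
```

servo_tool:
  linear:
    - [7, 0, 35]
    - [15, 0, 75]
    - [22, 0, 115]
    - [29, 0, 155]
    - [36, 0, 195]
  yaw: [0, 0, 0, 0, 0]

```text
time: 21.03
ee_pos: [0.4869, -0.2032, 0.2263]
eef_rot: [[0.987, 0.017, -0.16], [0.16, -0.002, 0.987], [0.016, -1.0, -0.005]]
force: [1.6, 0.7, -4.2]
gripper_width: 0.631
```

servo_tool:
  linear:
    - [7, 0, 40]
    - [14, 0, 80]
    - [21, 0, 120]
    - [28, 0, 160]
    - [35, 0, 197]
  yaw: [0, 0, 0, 0, 0]

```text
time: 21.45
ee_pos: [0.4891, -0.0007, 0.2254]
eef_rot: [[0.987, 0.016, -0.161], [0.161, -0.002, 0.987], [0.016, -1.0, -0.005]]
force: [1.3, 0.9, -3.5]
gripper_width: 0.628
```

servo_tool:
  linear:
    - [6, 0, 38]
    - [12, 0, 74]
    - [19, 0, 115]
    - [25, 0, 148]
    - [28, 0, 165]
  yaw: [0, 0, 0, 0, 0]

```text
time: 21.87
ee_pos: [0.4893, 0.1712, 0.2245]
eef_rot: [[0.986, 0.016, -0.165], [0.165, -0.0, 0.986], [0.015, -1.0, -0.003]]
force: [-0.8, 1.2, -4.7]
gripper_width: 0.628
```

servo_tool:
  linear:
    - [12, 0, 25]
    - [20, 0, 45]
    - [25, 0, 58]
    - [25, 0, 60]
    - [25, 0, 60]
  yaw: [0, 0, 0, 0, 0]

```text
time: 22.28
ee_pos: [0.5037, 0.2347, 0.224]
eef_rot: [[0.986, 0.014, -0.165], [0.166, -0.001, 0.986], [0.014, -1.0, -0.003]]
force: [0.0, -0.7, -3.7]
gripper_width: 0.626
```

servo_tool:
  linear:
    - [-1, 25, 0]
    - [-1, 60, 0]
    - [-1, 95, 0]
    - [-1, 112, 0]
    - [-1, 118, 0]
  yaw: [0, 0, 0, 0, 0]

```text
time: 22.7
ee_pos: [0.5031, 0.232, 0.1031]
eef_rot: [[0.986, 0.011, -0.164], [0.164, -0.004, 0.986], [0.01, -1.0, -0.005]]
force: [-0.4, -0.5, -4.1]
gripper_width: 0.634
```

servo_tool:
  linear:
    - [0, 0, 0]
    - [0, 0, 0]
  yaw: [0, 0]

```text
time: 22.87
ee_pos: [0.5032, 0.231, 0.1035]
eef_rot: [[0.987, 0.01, -0.163], [0.163, -0.004, 0.987], [0.01, -1.0, -0.006]]
force: [0.6, 1.0, -3.3]
gripper_width: 0.629
```

Run:
```python
from h import *
s=env.state(); print(s['time'],s['ee_pos'],s['force'])
im=save('scene','c7.png'); cv2.imwrite('pics/c7z.png',cv2.resize(im[200:384,270:470,::-1],None,fx=3,fy=3,interpolation=cv2.INTER_CUBIC))
```

```text
22.8667 [0.50320445 0.23098331 0.10354645] [ 0.60551275  0.97068801 -3.25287543]
```

View pics/c7z.png

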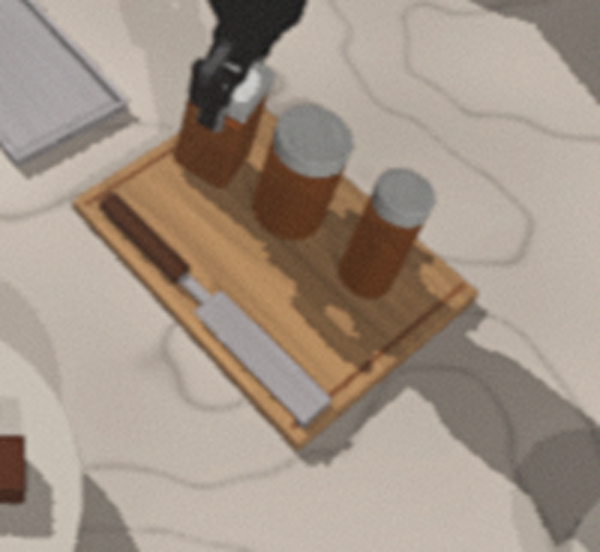

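servo_tool:
  linear:
    - [0, 2, 3]
    - [0, 4, 3]
    - [0, 5.5, 3]
    - [0, 6.5, 3]
    - [0, 7, 3]
  yaw: [0, 0, 0, 0, 0]

```text
time: 23.33
ee_pos: [0.5032, 0.2345, 0.0972]
eef_rot: [[0.986, 0.012, -0.163], [0.163, -0.004, 0.987], [0.011, -1.0, -0.005]]
force: [0.3, 0.4, -3.4]
gripper_width: 0.626
```

servo_tool:
  linear:
    - [0, 0.5, 0]
    - [0, 1, 0]
    - [0, 1.3, 0]
    - [0, 1.3, 0]
  yaw: [0, 0, 0, 0]

```text
time: 23.67
ee_pos: [0.5032, 0.2344, 0.0959]
eef_rot: [[0.987, 0.012, -0.163], [0.163, -0.004, 0.987], [0.011, -1.0, -0.005]]
force: [-0.8, -0.3, -4.0]
gripper_width: 0.629
```

servo_tool:
  linear:
    - [0, 0.5, 0]
    - [0, 1, 0]
    - [0, 1.0, 0]
  yaw: [0, 0, 0]

```text
time: 23.92
ee_pos: [0.5033, 0.2344, 0.0954]
eef_rot: [[0.987, 0.012, -0.163], [0.163, -0.004, 0.987], [0.011, -1.0, -0.006]]
force: [-3.8, -3.0, 10.5]
gripper_width: 0.627
```

servo_tool:
  linear:
    - [0, 0, 0]
    - [0, 0, 0]
    - [0, 0, 0]
    - [0, 0, 0]
    - [0, 0, 0]
  yaw: [0, 0, 0, 0, 0]
  gripper: -1

```text
time: 24.33
ee_pos: [0.5033, 0.2344, 0.0954]
eef_rot: [[0.987, 0.012, -0.163], [0.163, -0.004, 0.987], [0.011, -1.0, -0.006]]
force: [0.6, 0.8, -0.3]
gripper_width: 0.995
```

servo_tool:
  linear:
    - [0, -20, 0]
    - [0, -50, 0]
    - [0, -90, 0]
    - [0, -120, 0]
    - [0, -120, 0]
  yaw: [0, 0, 0, 0, 0]

```text
time: 24.75
ee_pos: [0.5039, 0.236, 0.2211]
eef_rot: [[0.986, 0.019, -0.163], [0.163, 0.0, 0.987], [0.019, -1.0, -0.003]]
force: [-0.1, 0.9, 0.9]
gripper_width: 1.003
```

Run:
```python
from h import *
im=cv2.imread('pics/wrist0.png')[40:270,130:280]
cv2.imwrite('pics/w0z.png',cv2.resize(im,None,fx=2.5,fy=2.5,interpolation=cv2.INTER_CUBIC))
```

```text
(no output)
```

View pics/w0z.png

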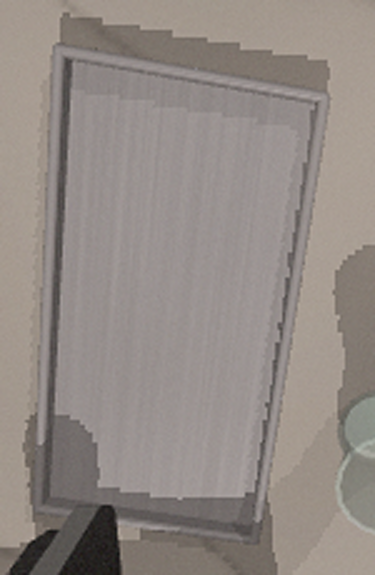

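Run:
```python
from h import *
V=np.array([[ 9.99999990e-01, -1.41150253e-04,  2.88384273e-05,-6.24597729e-01],[-1.43148661e-04, -9.50965524e-01,  3.09296866e-01,-3.93920319e-02],[-1.62329809e-05, -3.09296867e-01, -9.50965535e-01,3.80901053e-01],[0,0,0,1]])
c=(192/np.tan(np.radians(69.84091335762739)/2),256.4805,190.4355,V)
f=lambda u,v,z: onz('wrist',(40+v/2.5-.3,130+u/2.5-.3),z,c)[:2]
def seg(a,b): d=b-a; return np.round([*(a+b)/2,np.linalg.norm(d),np.arctan2(d[1],d[0])],4)
q=np.array([f(*p,.017) for p in [(54,45),(328,97),(260,543),(34,513)]]);print(q,q.mean(0))
for i in range(4): print(seg(q[i],q[(i+1)%4]))
# box target: from tool
```

```text
[[ 0.50037349  0.12890584]
 [ 0.62994611  0.10607182]
 [ 0.59078832 -0.13964979]
 [ 0.4592534  -0.11962373]] [ 0.54509033 -0.00607396]
[ 0.5652  0.1175  0.1316 -0.1744]
[ 0.6104 -0.0168  0.2488 -1.7288]
[ 0.525  -0.1296  0.1331  2.9905]
[0.4798 0.0046 0.2519 1.4068]
```

servo_tool:
  linear:
    - [-3, 0, -35]
    - [-6, 0, -75]
    - [-9, 0, -115]
    - [-12, 0, -155]
    - [-16, 0, -195]
  yaw: [0.02, 0.04, 0.06, 0.084, 0.084]

```text
time: 25.17
ee_pos: [0.5198, 0.0392, 0.2215]
eef_rot: [[0.997, 0.019, -0.078], [0.078, 0.0, 0.997], [0.019, -1.0, -0.001]]
force: [1.3, 0.3, -0.8]
gripper_width: 1.001
```

servo_tool:
  linear:
    - [0, 0, -40]
    - [1, 0, -80]
    - [1, 0, -120]
    - [1, 0, -160]
    - [1, 0, -200]
  yaw: [0, 0, 0, 0, 0]

```text
time: 25.58
ee_pos: [0.5362, -0.1621, 0.2218]
eef_rot: [[0.997, 0.019, -0.078], [0.078, 0.0, 0.997], [0.019, -1.0, -0.001]]
force: [0.6, 0.2, 0.5]
gripper_width: 1.003
```

servo_tool:
  linear:
    - [0, 0, -40]
    - [1, 0, -80]
    - [1, 0, -115]
    - [1, 0, -135]
    - [1, 0, -140]
  yaw: [0, 0, 0, 0, 0]
  gripper: -0.5

```text
time: 26.0
ee_pos: [0.5472, -0.306, 0.2216]
eef_rot: [[0.997, 0.019, -0.074], [0.074, -0.001, 0.997], [0.019, -1.0, -0.003]]
force: [-0.3, -0.8, 0.2]
gripper_width: 0.746
```

servo_tool:
  linear:
    - [0, 20, -5]
    - [-1, 55, -9]
    - [-1, 85, -9]
    - [-1, 105, -9]
    - [-1, 112, -9]
  yaw: [0, -0.005, -0.005, -0.005, -0.005]
  gripper: -0.57

```text
time: 26.42
ee_pos: [0.5477, -0.3137, 0.1063]
eef_rot: [[0.997, 0.015, -0.079], [0.079, 0.001, 0.997], [0.015, -1.0, -0.0]]
force: [-0.5, 0.1, 0.7]
gripper_width: 0.783
```

servo_tool:
  linear:
    - [0, 0, 0]
    - [0, 0, 0]
  yaw: [0, 0]

```text
time: 26.58
ee_pos: [0.5479, -0.3132, 0.1065]
eef_rot: [[0.997, 0.015, -0.08], [0.08, 0.001, 0.997], [0.015, -1.0, 0.0]]
force: [0.6, -0.3, 0.3]
gripper_width: 0.785
```

Run:
```python
from h import *
import pickle
s=env.state(); print(s['time'],s['ee_pos'],s['eef_rot'],s['gripper_width'])
c=cam('wrist'); save('wrist','w8.png')
save('side','s8.png')
```

```text
26.5833 [ 0.5478924  -0.3131734   0.10654502] [[ 9.96677801e-01  1.46687272e-02 -8.01136026e-02]
 [ 8.01023720e-02  1.35250166e-03  9.96785725e-01]
 [ 1.47299316e-02 -9.99891494e-01  1.73008535e-04]] 0.7845327009986802
```

View pics/w8.png

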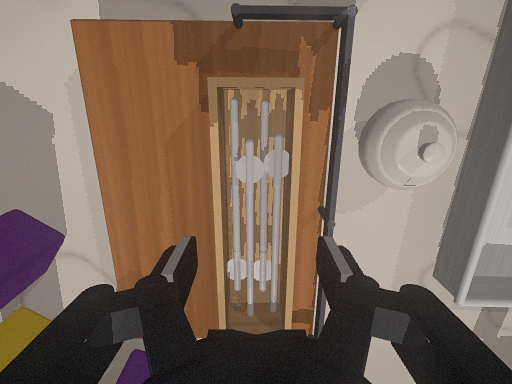

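View pics/s8.png

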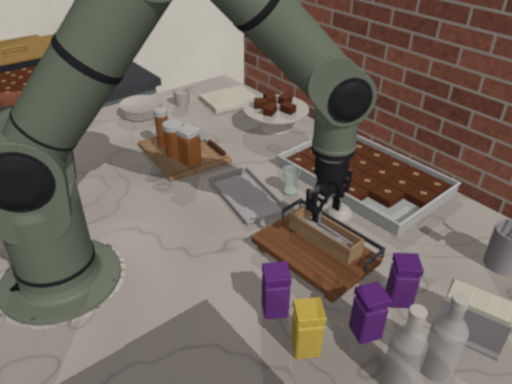

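servo_tool:
  linear:
    - [0, 0, -2]
    - [0, 10, -2]
    - [0, 25, -2]
    - [0, 35, -2]
    - [0, 42, -2]
  yaw: [0, 0, 0, 0, 0]
  gripper: -0.46

```text
time: 27.1
ee_pos: [0.549, -0.3157, 0.0646]
eef_rot: [[0.997, 0.016, -0.08], [0.08, 0.001, 0.997], [0.016, -1.0, -0.001]]
force: [0.5, -0.3, -0.8]
gripper_width: 0.728
```

servo_tool:
  linear:
    - [0, 0, 0]
    - [0, 0, 0]
  yaw: [0, 0]

```text
time: 27.27
ee_pos: [0.5488, -0.3156, 0.0642]
eef_rot: [[0.997, 0.015, -0.08], [0.08, 0.001, 0.997], [0.015, -1.0, -0.0]]
force: [0.5, 0.3, 0.2]
gripper_width: 0.732
```

Run:
```python
from h import *
im=save('side','s9.png'); cv2.imwrite('pics/s9z.png',cv2.resize(im[150:310,240:400,::-1],None,fx=3.5,fy=3.5,interpolation=cv2.INTER_CUBIC))
```

```text
(no output)
```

View pics/s9z.png

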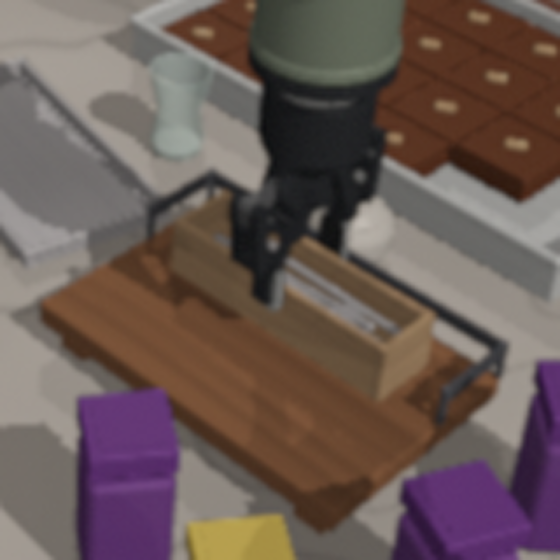

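servo_tool:
  linear:
    - [0, 0, 0]
    - [0, 0, 0]
    - [0, 0, 0]
    - [0, 0, 0]
    - [0, 0, 0]
  yaw: [0, 0, 0, 0, 0]
  gripper: 1
  grip_force: 50

```text
time: 27.73
ee_pos: [0.5494, -0.316, 0.0655]
eef_rot: [[0.997, 0.017, -0.08], [0.08, -0.0, 0.997], [0.017, -1.0, -0.001]]
force: [-1.4, 0.8, 6.3]
gripper_width: 0.621
```

servo_tool:
  linear:
    - [0, 0, 0]
    - [0, 0, 0]
  yaw: [0, 0]

```text
time: 27.9
ee_pos: [0.5495, -0.316, 0.0657]
eef_rot: [[0.997, 0.017, -0.08], [0.08, -0.0, 0.997], [0.017, -1.0, -0.001]]
force: [-0.5, -0.5, -3.8]
gripper_width: 0.617
```

servo_tool:
  linear:
    - [0, -10, 0]
    - [0, -25, 0]
    - [0, -50, 0]
    - [0, -70, 0]
    - [0, -80, 0]
  yaw: [0, 0, 0, 0, 0]

```text
time: 28.32
ee_pos: [0.5488, -0.3165, 0.1487]
eef_rot: [[0.997, 0.02, -0.079], [0.079, -0.001, 0.997], [0.019, -1.0, -0.003]]
force: [1.2, -0.5, -4.2]
gripper_width: 0.616
```

servo_tool:
  linear:
    - [3, 0, 35]
    - [6, 0, 75]
    - [8, 0, 115]
    - [11, 0, 155]
    - [14, 0, 195]
  yaw: [0.03, 0.08, 0.13, 0.18, 0.22]

```text
time: 28.73
ee_pos: [0.5467, -0.1192, 0.1485]
eef_rot: [[0.99, 0.02, 0.143], [-0.143, -0.001, 0.99], [0.02, -1.0, 0.002]]
force: [1.6, 0.2, -3.7]
gripper_width: 0.618
```

servo_tool:
  linear:
    - [-4, 0, 35]
    - [-9, 0, 70]
    - [-13, 0, 95]
    - [-15, 0, 102]
    - [-15, 0, 105]
  yaw: [0.01, 0.018, 0.018, 0.018, 0.018]

```text
time: 29.15
ee_pos: [0.5465, -0.0111, 0.1484]
eef_rot: [[0.987, 0.019, 0.158], [-0.158, -0.001, 0.987], [0.019, -1.0, 0.002]]
force: [0.5, -0.3, -3.0]
gripper_width: 0.619
```

servo_tool:
  linear:
    - [0, 0, 0]
    - [0, 0, 0]
  yaw: [0, 0]

```text
time: 29.32
ee_pos: [0.5465, -0.012, 0.1484]
eef_rot: [[0.987, 0.019, 0.158], [-0.158, -0.001, 0.987], [0.019, -1.0, 0.002]]
force: [0.7, 0.6, -3.9]
gripper_width: 0.616
```

Run:
```python
from h import *
import pickle
s=env.state(); print(s['time'],s['ee_pos'],s['eef_rot'])
pickle.dump(cam('wrist'),open('w10.pkl','wb'));save('wrist','w10.png')
```

```text
29.3167 [ 0.5465179  -0.01198883  0.14837792] [[ 0.98719612  0.0191088   0.1583625 ]
 [-0.15837002 -0.00112835  0.98737919]
 [ 0.01904632 -0.99981677  0.00191236]]
```

View pics/w10.png

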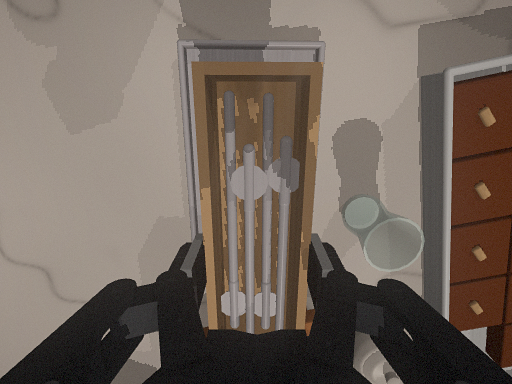

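servo_tool:
  linear:
    - [-2, 20, 6]
    - [-3, 50, 6]
    - [-3, 80, 6]
    - [-3, 97, 6]
    - [-3, 106, 6]
  yaw: [0.002, 0.002, 0.002, 0.002, 0.002]

```text
time: 29.78
ee_pos: [0.5455, -0.0075, 0.0401]
eef_rot: [[0.987, 0.016, 0.163], [-0.163, -0.002, 0.987], [0.016, -1.0, 0.001]]
force: [-0.8, -0.5, -4.6]
gripper_width: 0.621
```

servo_tool:
  linear:
    - [0, 0, 0]
    - [0, 0, 0]
  yaw: [0, 0]

```text
time: 29.95
ee_pos: [0.5454, -0.0085, 0.0402]
eef_rot: [[0.986, 0.016, 0.164], [-0.164, -0.002, 0.986], [0.016, -1.0, 0.0]]
force: [-0.5, -1.1, -3.5]
gripper_width: 0.621
```

Run:
```python
from h import *
save('wrist','w11.png')
im=save('side','s11.png'); cv2.imwrite('pics/s11z.png',cv2.resize(im[100:260,180:340,::-1],None,fx=3.5,fy=3.5,interpolation=cv2.INTER_CUBIC))
```

```text
(no output)
```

View pics/w11.png

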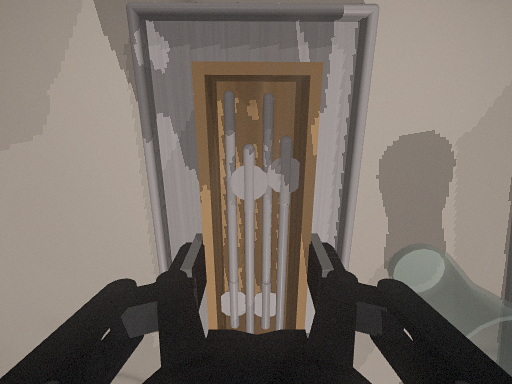

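View pics/s11z.png

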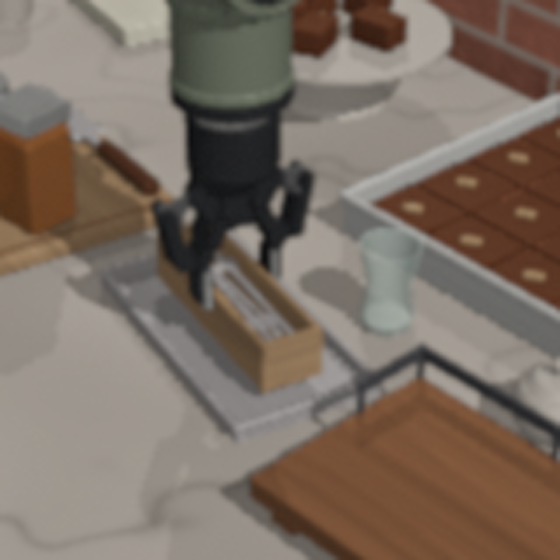

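servo_tool:
  linear:
    - [0, 3, 2.5]
    - [0, 5, 2.5]
    - [0, 7, 2.5]
    - [0, 8.5, 2.5]
    - [0, 9.5, 2.5]
  yaw: [0, 0, 0, 0, 0]

```text
time: 30.47
ee_pos: [0.5467, -0.0055, 0.0316]
eef_rot: [[0.986, 0.018, 0.163], [-0.163, -0.002, 0.987], [0.018, -1.0, 0.001]]
force: [-0.3, -0.9, -4.7]
gripper_width: 0.619
```

servo_tool:
  linear:
    - [0, 0.7, 0]
    - [0, 1.4, 0]
    - [0, 2, 0]
    - [0, 2, 0]
  yaw: [0, 0, 0, 0]

```text
time: 30.8
ee_pos: [0.5468, -0.0055, 0.0296]
eef_rot: [[0.986, 0.018, 0.163], [-0.163, -0.002, 0.987], [0.018, -1.0, 0.001]]
force: [-0.4, -0.2, -3.0]
gripper_width: 0.619
```

servo_tool:
  linear:
    - [-1, 0.7, 0]
    - [-1, 1.2, 0]
    - [-1, 1.5, 0]
  yaw: [0, 0, 0]

```text
time: 31.05
ee_pos: [0.5468, -0.0055, 0.0294]
eef_rot: [[0.986, 0.02, 0.164], [-0.164, -0.002, 0.987], [0.02, -1.0, 0.001]]
force: [-4.0, -0.1, 32.0]
gripper_width: 0.618
```

servo_tool:
  linear:
    - [0, 0, 0]
    - [0, 0, 0]
    - [0, 0, 0]
    - [0, 0, 0]
  yaw: [0, 0, 0, 0]
  gripper: -0.6

```text
time: 31.38
ee_pos: [0.5468, -0.0055, 0.0294]
eef_rot: [[0.986, 0.02, 0.164], [-0.164, -0.002, 0.987], [0.02, -1.0, 0.001]]
force: [-0.6, 1.0, -0.7]
gripper_width: 0.799
```

servo_tool:
  linear:
    - [0, -20, 0]
    - [0, -50, 0]
    - [0, -90, 0]
    - [0, -130, 0]
    - [0, -160, 0]
  yaw: [0, 0, 0, 0, 0]

```text
time: 31.8
ee_pos: [0.5438, -0.0052, 0.1923]
eef_rot: [[0.986, 0.022, 0.164], [-0.164, -0.002, 0.987], [0.021, -1.0, 0.002]]
force: [1.0, -0.2, 0.3]
gripper_width: 0.799
```

servo_tool:
  linear:
    - [0, -30, -20]
    - [0, -40, -40]
    - [0, -40, -60]
    - [0, -40, -75]
    - [0, -40, -75]
  yaw: [-0.04, -0.08, -0.12, -0.15, -0.15]
  gripper: -1

```text
time: 32.22
ee_pos: [0.5299, -0.0824, 0.2324]
eef_rot: [[1.0, 0.022, 0.016], [-0.016, -0.003, 1.0], [0.022, -1.0, -0.003]]
force: [-0.3, -0.3, -0.8]
gripper_width: 0.998
```

Run:
```python
from h import *
import pickle
s=env.state(); print(s['time'],s['ee_pos'],s['eef_rot'])
pickle.dump(cam('wrist'),open('w12.pkl','wb'));save('wrist','w12.png')
```

```text
32.2167 [ 0.52991155 -0.08237795  0.23238938] [[ 0.99963427  0.02167879  0.01616622]
 [-0.01610716 -0.00289654  0.99986608]
 [ 0.02172271 -0.99976079 -0.0025463 ]]
```

View pics/w12.png

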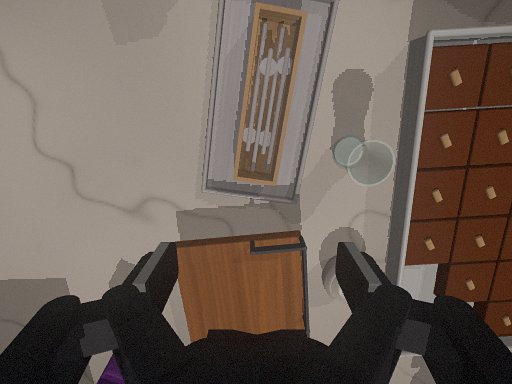

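Run:
```python
from h import *
import pickle
c=pickle.load(open('w12.pkl','rb'))
im=cv2.imread('pics/w12.png')[0:220,190:350]; cv2.imwrite('pics/w12z.png',cv2.resize(im,None,fx=2.7,fy=2.7,interpolation=cv2.INTER_CUBIC))
q=np.array([onz('wrist',p,.049,c)[:2] for p in [(6,257),(12,306),(184,274),(181,235)]]); print(q,q.mean(0),np.arctan2(*(q[0]-q[3])[::-1])-np.pi/2)
t=[onz('wrist',p,.017,c)[:2] for p in [(191,203),(200,297)]]; print(t)
```

```text
[[ 0.53726285  0.08995585]
 [ 0.58789623  0.08409855]
 [ 0.55540828 -0.10107934]
 [ 0.50718128 -0.09609716]] [ 0.54693716 -0.00578053] -0.16029561795726588
[array([ 0.46089607, -0.11856977]), array([ 0.59029897, -0.13485432])]
```

View pics/w12z.png

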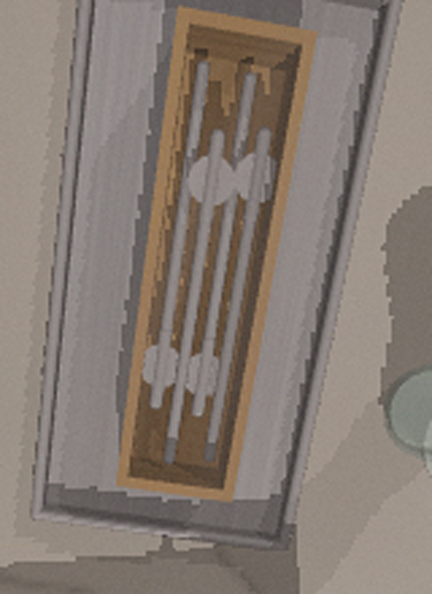

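servo_tool:
  linear:
    - [-4, 0, 35]
    - [-8, 0, 75]
    - [-12, 0, 115]
    - [-16, 0, 155]
    - [-20, 0, 195]
  yaw: [-0.03, -0.07, -0.11, -0.15, -0.18]

```text
time: 32.68
ee_pos: [0.5128, 0.1175, 0.2313]
eef_rot: [[0.986, 0.021, -0.165], [0.165, -0.002, 0.986], [0.021, -1.0, -0.005]]
force: [1.1, -0.1, -0.7]
gripper_width: 0.999
```

servo_tool:
  linear:
    - [2, 0, 38]
    - [5, 0, 75]
    - [7, 0, 105]
    - [8, 0, 117]
    - [8, 0, 118]
  yaw: [0, 0, 0, 0, 0]

```text
time: 33.1
ee_pos: [0.5, 0.2391, 0.2304]
eef_rot: [[0.985, 0.02, -0.169], [0.169, -0.001, 0.986], [0.02, -1.0, -0.004]]
force: [-1.5, 0.7, 0.1]
gripper_width: 0.997
```

servo_tool:
  linear:
    - [0, 0, 0]
    - [0, 0, 0]
  yaw: [0, 0]

```text
time: 33.27
ee_pos: [0.4998, 0.2389, 0.2301]
eef_rot: [[0.985, 0.02, -0.169], [0.169, -0.001, 0.986], [0.019, -1.0, -0.004]]
force: [-0.1, -0.5, -0.4]
gripper_width: 0.999
```

servo_tool:
  linear:
    - [3, 20, -3]
    - [3, 55, -3]
    - [2, 90, -3]
    - [2, 118, -3]
    - [2, 132, -3]
  yaw: [0, 0.006, 0.006, 0.006, 0.006]

```text
time: 33.68
ee_pos: [0.5039, 0.234, 0.0951]
eef_rot: [[0.987, 0.017, -0.161], [0.161, -0.003, 0.987], [0.016, -1.0, -0.006]]
force: [0.2, 0.1, 0.1]
gripper_width: 0.998
```

servo_tool:
  linear:
    - [0, 0, 0]
    - [0, 0, 0]
  yaw: [0, 0]

```text
time: 33.85
ee_pos: [0.5037, 0.2324, 0.0946]
eef_rot: [[0.987, 0.015, -0.159], [0.159, -0.005, 0.987], [0.014, -1.0, -0.007]]
force: [0.2, 0.8, 0.7]
gripper_width: 1.002
```

servo_tool:
  linear:
    - [-0.4, 0, 2]
    - [-0.4, 0, 2]
    - [-0.4, 0, 2]
  yaw: [-0.003, -0.003, -0.003]

```text
time: 34.1
ee_pos: [0.5036, 0.2346, 0.0958]
eef_rot: [[0.987, 0.017, -0.162], [0.162, -0.004, 0.987], [0.016, -1.0, -0.006]]
force: [0.5, -0.1, 0.1]
gripper_width: 0.998
```

servo_tool:
  linear:
    - [0, 0, 0]
    - [0, 0, 0]
    - [0, 0, 0]
    - [0, 0, 0]
    - [0, 0, 0]
  yaw: [0, 0, 0, 0, 0]
  gripper: 1
  grip_force: 45

```text
time: 34.52
ee_pos: [0.5036, 0.2347, 0.0963]
eef_rot: [[0.987, 0.017, -0.162], [0.162, -0.003, 0.987], [0.016, -1.0, -0.006]]
force: [-3.9, -0.8, 11.0]
gripper_width: 0.631
```

servo_tool:
  linear:
    - [0, 0, 0]
    - [0, 0, 0]
    - [0, 0, 0]
  yaw: [0, 0, 0]

```text
time: 34.77
ee_pos: [0.5035, 0.2346, 0.0964]
eef_rot: [[0.987, 0.017, -0.162], [0.162, -0.004, 0.987], [0.016, -1.0, -0.006]]
force: [-1.7, -0.7, 1.7]
gripper_width: 0.631
```

servo_tool:
  linear:
    - [0, -15, 0]
    - [0, -45, 0]
    - [0, -80, 0]
    - [0, -115, 0]
    - [0, -125, 0]
  yaw: [0, 0, 0, 0, 0]

```text
time: 35.18
ee_pos: [0.5027, 0.2358, 0.226]
eef_rot: [[0.987, 0.022, -0.162], [0.162, -0.001, 0.987], [0.021, -1.0, -0.004]]
force: [1.4, 0.4, -2.8]
gripper_width: 0.632
```

servo_tool:
  linear:
    - [-7, 0, -35]
    - [-14, 0, -75]
    - [-22, 0, -115]
    - [-30, 0, -155]
    - [-37, 0, -192]
  yaw: [0, 0, 0, 0, 0]

```text
time: 35.6
ee_pos: [0.4965, 0.038, 0.2257]
eef_rot: [[0.987, 0.021, -0.162], [0.162, -0.001, 0.987], [0.021, -1.0, -0.005]]
force: [1.5, 0.4, -4.0]
gripper_width: 0.628
```

servo_tool:
  linear:
    - [-8, 0, -40]
    - [-16, 0, -80]
    - [-24, 0, -120]
    - [-32, 0, -160]
    - [-39, 0, -197]
  yaw: [0, 0, 0, 0, 0]

```text
time: 36.02
ee_pos: [0.489, -0.1652, 0.2254]
eef_rot: [[0.987, 0.021, -0.161], [0.161, -0.001, 0.987], [0.02, -1.0, -0.005]]
force: [1.4, -0.0, -3.8]
gripper_width: 0.626
```

servo_tool:
  linear:
    - [-8, 0, -38]
    - [-15, 0, -76]
    - [-23, 0, -115]
    - [-30, 0, -150]
    - [-34, 0, -170]
  yaw: [0, 0, 0, 0, 0]

```text
time: 36.43
ee_pos: [0.4813, -0.3427, 0.2248]
eef_rot: [[0.987, 0.02, -0.158], [0.158, -0.003, 0.987], [0.019, -1.0, -0.006]]
force: [-0.6, 0.9, -3.0]
gripper_width: 0.63
```

servo_tool:
  linear:
    - [-4, 0, -25]
    - [-6, 0, -45]
    - [-7, 0, -55]
    - [-7.5, 0, -58]
    - [-7.5, 0, -58]
  yaw: [-0.002, -0.002, -0.002, -0.002, -0.002]

```text
time: 36.85
ee_pos: [0.4829, -0.401, 0.2243]
eef_rot: [[0.987, 0.019, -0.159], [0.159, -0.002, 0.987], [0.018, -1.0, -0.005]]
force: [-0.7, 0.6, -4.3]
gripper_width: 0.626
```

servo_tool:
  linear:
    - [0, 20, 0]
    - [0, 45, 0]
    - [-1, 70, 0]
    - [-1, 84, 0]
    - [-1, 90, 0]
  yaw: [0, 0, 0, 0, 0]

```text
time: 37.27
ee_pos: [0.4832, -0.399, 0.1321]
eef_rot: [[0.987, 0.017, -0.161], [0.161, 0.0, 0.987], [0.016, -1.0, -0.002]]
force: [1.1, 1.2, -3.0]
gripper_width: 0.626
```

servo_tool:
  linear:
    - [0, 0, 0]
    - [0, 0, 0]
  yaw: [0, 0]

```text
time: 37.43
ee_pos: [0.4837, -0.3978, 0.1324]
eef_rot: [[0.987, 0.017, -0.162], [0.162, 0.001, 0.987], [0.017, -1.0, -0.002]]
force: [0.3, 0.1, -4.1]
gripper_width: 0.631
```

servo_tool:
  linear:
    - [-1, 3, -4]
    - [-1.3, 7, -4]
    - [-1.3, 10, -4]
    - [-1.3, 11.5, -4]
    - [-1.3, 12, -4]
  yaw: [0, 0, 0, 0, 0]

```text
time: 37.85
ee_pos: [0.4832, -0.4019, 0.1201]
eef_rot: [[0.987, 0.016, -0.162], [0.162, 0.001, 0.987], [0.016, -1.0, -0.001]]
force: [1.0, -0.2, -3.5]
gripper_width: 0.625
```

servo_tool:
  linear:
    - [0, 0.5, 0]
    - [0, 1, 0]
    - [0, 1.3, 0]
    - [0, 1.3, 0]
  yaw: [0, 0, 0, 0]

```text
time: 38.18
ee_pos: [0.4832, -0.402, 0.119]
eef_rot: [[0.987, 0.016, -0.162], [0.162, 0.001, 0.987], [0.016, -1.0, -0.002]]
force: [-0.5, 0.2, -2.8]
gripper_width: 0.632
```

servo_tool:
  linear:
    - [0, 0.5, 0]
    - [0, 1, 0]
    - [0, 1, 0]
  yaw: [0, 0, 0]

```text
time: 38.43
ee_pos: [0.4833, -0.402, 0.1188]
eef_rot: [[0.987, 0.017, -0.162], [0.162, 0.001, 0.987], [0.017, -1.0, -0.002]]
force: [-3.7, 4.0, 10.0]
gripper_width: 0.622
```

servo_tool:
  linear:
    - [0, 0, 0]
    - [0, 0, 0]
    - [0, 0, 0]
    - [0, 0, 0]
    - [0, 0, 0]
  yaw: [0, 0, 0, 0, 0]
  gripper: -1

```text
time: 38.85
ee_pos: [0.4834, -0.402, 0.1188]
eef_rot: [[0.987, 0.017, -0.162], [0.162, 0.001, 0.987], [0.017, -1.0, -0.002]]
force: [0.1, -0.4, 0.6]
gripper_width: 1.0
```

servo_tool:
  linear:
    - [0, -20, 0]
    - [0, -45, 0]
    - [0, -75, 0]
    - [0, -105, 0]
    - [0, -110, 0]
  yaw: [0, 0, 0, 0, 0]

```text
time: 39.27
ee_pos: [0.4827, -0.4034, 0.2337]
eef_rot: [[0.987, 0.022, -0.162], [0.162, -0.003, 0.987], [0.021, -1.0, -0.006]]
force: [0.5, 0.6, -0.4]
gripper_width: 1.002
```

servo_tool:
  linear:
    - [6, 0, 35]
    - [13, 0, 75]
    - [20, 0, 115]
    - [26, 0, 155]
    - [32, 0, 192]
  yaw: [0.03, 0.07, 0.11, 0.15, 0.157]

```text
time: 39.68
ee_pos: [0.4829, -0.2066, 0.2332]
eef_rot: [[1.0, 0.022, -0.003], [0.003, -0.002, 1.0], [0.022, -1.0, -0.003]]
force: [1.4, 0.3, 0.1]
gripper_width: 1.001
```

servo_tool:
  linear:
    - [0, 0, 40]
    - [0, 0, 80]
    - [0, 0, 120]
    - [0, 0, 160]
    - [0, 0, 200]
  yaw: [0, 0, 0, 0, 0]

```text
time: 40.1
ee_pos: [0.4819, -0.0047, 0.2328]
eef_rot: [[1.0, 0.023, -0.003], [0.003, -0.002, 1.0], [0.023, -1.0, -0.002]]
force: [1.1, -1.1, -0.4]
gripper_width: 1.0
```

servo_tool:
  linear:
    - [0, 0, 40]
    - [0, 0, 80]
    - [0, 0, 120]
    - [0, 0, 160]
    - [0, 0, 200]
  yaw: [0, 0, 0, 0, 0]

```text
time: 40.52
ee_pos: [0.4809, 0.1973, 0.2325]
eef_rot: [[1.0, 0.023, -0.003], [0.003, -0.002, 1.0], [0.023, -1.0, -0.002]]
force: [1.1, -1.4, 0.2]
gripper_width: 0.998
```

servo_tool:
  linear:
    - [3, 0, 38]
    - [6, 0, 72]
    - [9, 0, 98]
    - [10, 0, 107]
    - [10, 0, 109]
  yaw: [0, 0, 0, 0, 0]

```text
time: 40.93
ee_pos: [0.4902, 0.3083, 0.232]
eef_rot: [[1.0, 0.023, -0.006], [0.006, -0.002, 1.0], [0.023, -1.0, -0.002]]
force: [-0.3, -1.4, 0.3]
gripper_width: 1.002
```

servo_tool:
  linear:
    - [0, 0, 0]
    - [0, 0, 0]
  yaw: [0, 0]

```text
time: 41.1
ee_pos: [0.4903, 0.3071, 0.2318]
eef_rot: [[1.0, 0.023, -0.005], [0.005, -0.002, 1.0], [0.023, -1.0, -0.003]]
force: [0.2, 0.1, -0.2]
gripper_width: 1.005
```

servo_tool:
  linear:
    - [0, 20, 3]
    - [0, 55, 3]
    - [0, 95, 3]
    - [0, 125, 3]
    - [0, 141, 3]
  yaw: [0, 0, 0, 0, 0]

```text
time: 41.52
ee_pos: [0.4926, 0.3071, 0.0877]
eef_rot: [[1.0, 0.02, -0.003], [0.003, -0.005, 1.0], [0.02, -1.0, -0.005]]
force: [-0.6, 1.1, 0.0]
gripper_width: 1.001
```

servo_tool:
  linear:
    - [0, 0, 0]
    - [0, 0, 0]
  yaw: [0, 0]

```text
time: 41.68
ee_pos: [0.4925, 0.3052, 0.0874]
eef_rot: [[1.0, 0.019, -0.001], [0.001, -0.007, 1.0], [0.019, -1.0, -0.007]]
force: [-0.5, -0.3, 0.5]
gripper_width: 0.998
```

servo_tool:
  linear:
    - [-0.5, 0, 3.5]
    - [-0.5, 0, 3.5]
    - [-0.5, 0, 3.5]
  yaw: [0, 0, 0]

```text
time: 41.93
ee_pos: [0.4926, 0.3092, 0.0888]
eef_rot: [[1.0, 0.02, -0.001], [0.001, -0.005, 1.0], [0.02, -1.0, -0.005]]
force: [-0.4, -0.1, -0.1]
gripper_width: 1.0
```

servo_tool:
  linear:
    - [0, 0, 0]
    - [0, 0, 0]
    - [0, 0, 0]
    - [0, 0, 0]
    - [0, 0, 0]
  yaw: [0, 0, 0, 0, 0]
  gripper: 1
  grip_force: 45

```text
time: 42.35
ee_pos: [0.4927, 0.3096, 0.0897]
eef_rot: [[1.0, 0.021, -0.001], [0.002, -0.005, 1.0], [0.021, -1.0, -0.005]]
force: [-4.9, -0.6, 12.0]
gripper_width: 0.717
```

servo_tool:
  linear:
    - [0, 0, 0]
    - [0, 0, 0]
    - [0, 0, 0]
  yaw: [0, 0, 0]

```text
time: 42.6
ee_pos: [0.4926, 0.3096, 0.0898]
eef_rot: [[1.0, 0.021, -0.001], [0.002, -0.005, 1.0], [0.021, -1.0, -0.005]]
force: [-1.0, 0.0, 2.2]
gripper_width: 0.718
```

servo_tool:
  linear:
    - [0, -15, 0]
    - [0, -45, 0]
    - [0, -80, 0]
    - [0, -115, 0]
    - [0, -130, 0]
  yaw: [0, 0, 0, 0, 0]

```text
time: 43.02
ee_pos: [0.4908, 0.3108, 0.2239]
eef_rot: [[1.0, 0.024, -0.001], [0.001, -0.002, 1.0], [0.024, -1.0, -0.002]]
force: [0.4, 0.4, -4.1]
gripper_width: 0.716
```

servo_tool:
  linear:
    - [0, 0, -35]
    - [0, 0, -75]
    - [0, 0, -115]
    - [0, 0, -155]
    - [0, 0, -195]
  yaw: [0, 0, 0, 0, 0]

```text
time: 43.43
ee_pos: [0.4904, 0.1139, 0.2242]
eef_rot: [[1.0, 0.024, -0.001], [0.002, -0.002, 1.0], [0.024, -1.0, -0.002]]
force: [1.6, -0.5, -3.3]
gripper_width: 0.718
```

servo_tool:
  linear:
    - [-2, 0, -40]
    - [-4, 0, -80]
    - [-6, 0, -120]
    - [-6, 0, -160]
    - [-6, 0, -200]
  yaw: [0, 0, 0, 0, 0]

```text
time: 43.85
ee_pos: [0.484, -0.0881, 0.2246]
eef_rot: [[1.0, 0.024, -0.002], [0.002, -0.002, 1.0], [0.024, -1.0, -0.002]]
force: [0.9, 0.8, -4.9]
gripper_width: 0.719
```

servo_tool:
  linear:
    - [0, 0, -40]
    - [-2, 0, -80]
    - [-4, 0, -115]
    - [-4, 0, -145]
    - [-4, 0, -160]
  yaw: [0, 0, 0, 0, 0]

```text
time: 44.27
ee_pos: [0.4791, -0.2523, 0.2246]
eef_rot: [[1.0, 0.023, 0.002], [-0.002, -0.004, 1.0], [0.023, -1.0, -0.004]]
force: [-0.3, 0.7, -3.8]
gripper_width: 0.718
```

servo_tool:
  linear:
    - [1, 0, -30]
    - [1, 0, -52]
    - [1, 0, -63]
    - [1, 0, -66]
    - [1, 0, -66]
  yaw: [0, 0, 0, 0, 0]

```text
time: 44.68
ee_pos: [0.4797, -0.3184, 0.2245]
eef_rot: [[1.0, 0.023, 0.003], [-0.003, -0.003, 1.0], [0.023, -1.0, -0.003]]
force: [0.5, 0.3, -4.4]
gripper_width: 0.714
```

servo_tool:
  linear:
    - [0, 20, -1]
    - [0, 45, -2]
    - [-1, 72, -3]
    - [-1, 91, -3]
    - [-1, 97, -3]
  yaw: [0, 0, 0, 0, 0]

```text
time: 45.1
ee_pos: [0.4801, -0.3193, 0.1248]
eef_rot: [[1.0, 0.019, 0.001], [-0.001, -0.001, 1.0], [0.02, -1.0, -0.001]]
force: [-1.2, 0.7, -4.5]
gripper_width: 0.715
```

servo_tool:
  linear:
    - [0, 0, 0]
    - [0, 0, 0]
  yaw: [0, 0]

```text
time: 45.27
ee_pos: [0.4804, -0.3182, 0.1251]
eef_rot: [[1.0, 0.019, 0.0], [-0.0, 0.0, 1.0], [0.019, -1.0, 0.0]]
force: [-0.6, 0.1, -3.7]
gripper_width: 0.713
```

servo_tool:
  linear:
    - [0, 3, -1]
    - [0, 6, -1]
    - [0, 9, -1]
    - [0, 11, -1]
    - [0, 12, -1]
  yaw: [0, 0, 0, 0, 0]

```text
time: 45.68
ee_pos: [0.4806, -0.3192, 0.113]
eef_rot: [[1.0, 0.019, 0.0], [-0.0, 0.0, 1.0], [0.019, -1.0, 0.0]]
force: [0.1, -0.7, -3.4]
gripper_width: 0.713
```

servo_tool:
  linear:
    - [0, 0.4, 0]
    - [0, 0.8, 0]
    - [0, 1, 0]
    - [0, 1, 0]
  yaw: [0, 0, 0, 0]

```text
time: 46.02
ee_pos: [0.4806, -0.3192, 0.1122]
eef_rot: [[1.0, 0.019, 0.0], [-0.0, 0.0, 1.0], [0.019, -1.0, 0.0]]
force: [-0.8, 1.6, 0.0]
gripper_width: 0.715
```

servo_tool:
  linear:
    - [0, 0.4, 0]
    - [0, 0.5, 0]
  yaw: [0, 0]

```text
time: 46.18
ee_pos: [0.4807, -0.3192, 0.1121]
eef_rot: [[1.0, 0.019, 0.0], [-0.0, 0.0, 1.0], [0.019, -1.0, 0.0]]
force: [-4.0, 2.8, 8.9]
gripper_width: 0.717
```

servo_tool:
  linear:
    - [0, 0, 0]
    - [0, 0, 0]
    - [0, 0, 0]
    - [0, 0, 0]
    - [0, 0, 0]
  yaw: [0, 0, 0, 0, 0]
  gripper: -1

```text
time: 46.6
ee_pos: [0.4807, -0.3193, 0.1121]
eef_rot: [[1.0, 0.02, 0.0], [-0.0, 0.0, 1.0], [0.02, -1.0, 0.0]]
force: [0.5, -0.8, -0.6]
gripper_width: 1.001
```

servo_tool:
  linear:
    - [0, -20, 0]
    - [0, -45, 0]
    - [0, -75, 0]
    - [0, -105, 0]
    - [0, -118, 0]
  yaw: [0, 0, 0, 0, 0]

```text
time: 47.02
ee_pos: [0.4792, -0.32, 0.2338]
eef_rot: [[1.0, 0.023, 0.001], [-0.001, -0.002, 1.0], [0.023, -1.0, -0.002]]
force: [1.1, -0.3, 0.3]
gripper_width: 0.996
```

servo_tool:
  linear:
    - [3, 0, 35]
    - [6, 0, 75]
    - [9, 0, 115]
    - [12, 0, 155]
    - [15, 0, 195]
  yaw: [0, 0, 0, 0, 0]

```text
time: 47.43
ee_pos: [0.4941, -0.1232, 0.234]
eef_rot: [[1.0, 0.024, 0.001], [-0.001, -0.002, 1.0], [0.024, -1.0, -0.002]]
force: [1.4, 0.1, -0.2]
gripper_width: 1.0
```

servo_tool:
  linear:
    - [0, 0, 40]
    - [0, 0, 80]
    - [0, 0, 120]
    - [0, 0, 160]
    - [0, 0, 200]
  yaw: [0, 0, 0, 0, 0]

```text
time: 47.85
ee_pos: [0.4939, 0.0787, 0.2338]
eef_rot: [[1.0, 0.024, 0.001], [-0.001, -0.002, 1.0], [0.024, -1.0, -0.002]]
force: [1.3, -0.2, 0.1]
gripper_width: 1.003
```

servo_tool:
  linear:
    - [0, 0, 40]
    - [0, 0, 80]
    - [0, 0, 120]
    - [0, 0, 160]
    - [0, 0, 200]
  yaw: [0, 0, 0, 0, 0]

```text
time: 48.27
ee_pos: [0.4938, 0.2807, 0.2336]
eef_rot: [[1.0, 0.024, 0.001], [-0.001, -0.002, 1.0], [0.024, -1.0, -0.002]]
force: [1.1, -0.6, 0.6]
gripper_width: 0.998
```

Slim stands at TCP (0.4967, 0.3927, 0.1049).

servo_tool:
  linear:
    - [1, 0, 38]
    - [1, 0, 72]
    - [1, 0, 98]
    - [1, 0, 108]
    - [1, 0, 111]
  yaw: [0, 0, 0, 0, 0]

```text
time: 48.68
ee_pos: [0.4941, 0.3937, 0.2329]
eef_rot: [[1.0, 0.024, -0.001], [0.001, -0.001, 1.0], [0.024, -1.0, -0.001]]
force: [-0.6, -0.4, -0.7]
gripper_width: 1.003
```

servo_tool:
  linear:
    - [0, 0, 2]
    - [0, 0, 2]
  yaw: [0, 0]

```text
time: 48.85
ee_pos: [0.4943, 0.3949, 0.2327]
eef_rot: [[1.0, 0.024, -0.001], [0.001, -0.002, 1.0], [0.024, -1.0, -0.002]]
force: [-0.7, -0.0, 0.6]
gripper_width: 1.0
```

servo_tool:
  linear:
    - [0, 20, 2]
    - [0, 55, 2]
    - [0, 90, 2]
    - [0, 113, 2]
    - [0, 126, 2]
  yaw: [0, 0, 0, 0, 0]

```text
time: 49.27
ee_pos: [0.497, 0.3943, 0.1043]
eef_rot: [[1.0, 0.022, 0.001], [-0.001, -0.004, 1.0], [0.022, -1.0, -0.004]]
force: [0.3, -0.3, -0.3]
gripper_width: 0.997
```

servo_tool:
  linear:
    - [0, 0, 0]
    - [0, 0, 0]
  yaw: [0, 0]

```text
time: 49.43
ee_pos: [0.4974, 0.3932, 0.1045]
eef_rot: [[1.0, 0.021, 0.002], [-0.002, -0.005, 1.0], [0.021, -1.0, -0.005]]
force: [0.2, 0.2, 1.0]
gripper_width: 1.002
```

servo_tool:
  linear:
    - [0, 0, 0]
    - [0, 0, 0]
    - [0, 0, 0]
    - [0, 0, 0]
    - [0, 0, 0]
  yaw: [0, 0, 0, 0, 0]
  gripper: 1
  grip_force: 40

```text
time: 49.85
ee_pos: [0.4973, 0.3938, 0.1058]
eef_rot: [[1.0, 0.022, 0.002], [-0.002, -0.004, 1.0], [0.022, -1.0, -0.004]]
force: [-4.5, -0.9, 11.9]
gripper_width: 0.506
```

servo_tool:
  linear:
    - [0, 0, 0]
    - [0, 0, 0]
    - [0, 0, 0]
  yaw: [0, 0, 0]

```text
time: 50.1
ee_pos: [0.4973, 0.3938, 0.1059]
eef_rot: [[1.0, 0.022, 0.002], [-0.001, -0.004, 1.0], [0.022, -1.0, -0.004]]
force: [0.6, -0.7, -2.9]
gripper_width: 0.505
```

servo_tool:
  linear:
    - [0, -15, 0]
    - [0, -45, 0]
    - [0, -80, 0]
    - [0, -105, 0]
    - [0, -115, 0]
  yaw: [0, 0, 0, 0, 0]

```text
time: 50.52
ee_pos: [0.4957, 0.3951, 0.2247]
eef_rot: [[1.0, 0.025, 0.002], [-0.002, -0.001, 1.0], [0.025, -1.0, -0.001]]
force: [1.0, -0.2, -2.3]
gripper_width: 0.51
```

servo_tool:
  linear:
    - [0, 0, -35]
    - [0, 0, -75]
    - [0, 0, -115]
    - [0, 0, -155]
    - [0, 0, -195]
  yaw: [0, 0, 0, 0, 0]

```text
time: 50.93
ee_pos: [0.4947, 0.1981, 0.2243]
eef_rot: [[1.0, 0.025, 0.002], [-0.002, -0.002, 1.0], [0.025, -1.0, -0.002]]
force: [1.3, -0.5, -1.6]
gripper_width: 0.509
```

servo_tool:
  linear:
    - [-3, 0, -40]
    - [-6, 0, -80]
    - [-9, 0, -120]
    - [-12, 0, -160]
    - [-15, 0, -200]
  yaw: [0, 0, 0, 0, 0]

```text
time: 51.35
ee_pos: [0.4785, -0.0039, 0.2238]
eef_rot: [[1.0, 0.024, 0.002], [-0.002, -0.002, 1.0], [0.024, -1.0, -0.002]]
force: [0.7, -0.0, -1.5]
gripper_width: 0.508
```

servo_tool:
  linear:
    - [-2, 0, -40]
    - [-4, 0, -80]
    - [-6, 0, -115]
    - [-8, 0, -140]
    - [-8, 0, -155]
  yaw: [0, 0, 0, 0, 0]

```text
time: 51.77
ee_pos: [0.4691, -0.1622, 0.2233]
eef_rot: [[1.0, 0.023, 0.005], [-0.005, -0.003, 1.0], [0.023, -1.0, -0.002]]
force: [0.4, 0.5, -3.2]
gripper_width: 0.503
```

servo_tool:
  linear:
    - [2, 0, -35]
    - [4, 0, -60]
    - [4, 0, -73]
    - [4, 0, -77]
    - [4, 0, -77]
  yaw: [0, 0, 0, 0, 0]

```text
time: 52.18
ee_pos: [0.4722, -0.2399, 0.2229]
eef_rot: [[1.0, 0.022, 0.007], [-0.006, -0.002, 1.0], [0.022, -1.0, -0.002]]
force: [-0.1, 0.3, -3.2]
gripper_width: 0.509
```

servo_tool:
  linear:
    - [0, 15, -1]
    - [0, 35, -2]
    - [-1, 60, -2]
    - [-1, 78, -2]
    - [-1, 84, -2]
  yaw: [0, 0, 0, 0, 0]

```text
time: 52.6
ee_pos: [0.4721, -0.2402, 0.1365]
eef_rot: [[1.0, 0.019, 0.005], [-0.005, -0.001, 1.0], [0.019, -1.0, -0.001]]
force: [0.2, 0.3, -3.1]
gripper_width: 0.502
```

servo_tool:
  linear:
    - [0, 0, 0]
    - [0, 0, 0]
  yaw: [0, 0]

```text
time: 52.77
ee_pos: [0.4721, -0.2391, 0.1365]
eef_rot: [[1.0, 0.018, 0.004], [-0.004, 0.0, 1.0], [0.018, -1.0, 0.0]]
force: [0.8, -0.0, -1.9]
gripper_width: 0.504
```

servo_tool:
  linear:
    - [1, 2, -0.5]
    - [1.4, 4, -0.5]
    - [1.4, 6, -0.5]
    - [1.4, 7, -0.5]
    - [1.4, 7.5, -0.5]
  yaw: [0, 0, 0, 0, 0]

```text
time: 53.18
ee_pos: [0.4737, -0.2397, 0.1292]
eef_rot: [[1.0, 0.019, 0.004], [-0.004, -0.0, 1.0], [0.019, -1.0, -0.0]]
force: [0.4, 0.7, -3.0]
gripper_width: 0.508
```

servo_tool:
  linear:
    - [0, 0.4, 0]
    - [0, 0.8, 0]
    - [0, 1, 0]
    - [0, 1, 0]
  yaw: [0, 0, 0, 0]

```text
time: 53.52
ee_pos: [0.4737, -0.2397, 0.1282]
eef_rot: [[1.0, 0.019, 0.004], [-0.004, -0.0, 1.0], [0.019, -1.0, -0.0]]
force: [0.1, -0.1, -3.3]
gripper_width: 0.507
```

servo_tool:
  linear:
    - [0, 0.4, 0]
    - [0, 0.7, 0]
    - [0, 0.7, 0]
  yaw: [0, 0, 0]

```text
time: 53.77
ee_pos: [0.4739, -0.2398, 0.1281]
eef_rot: [[1.0, 0.019, 0.004], [-0.004, -0.0, 1.0], [0.019, -1.0, -0.0]]
force: [-3.5, 2.1, 9.1]
gripper_width: 0.508
```

Contact; release, rise, and back off to roughly the first overview pose to check everything.

servo_tool:
  linear:
    - [0, 0, 0]
    - [0, 0, 0]
    - [0, 0, 0]
    - [0, 0, 0]
    - [0, 0, 0]
  yaw: [0, 0, 0, 0, 0]
  gripper: -1

```text
time: 54.18
ee_pos: [0.4739, -0.2398, 0.128]
eef_rot: [[1.0, 0.019, 0.004], [-0.004, -0.0, 1.0], [0.019, -1.0, -0.0]]
force: [-0.1, -0.1, 0.8]
gripper_width: 1.0
```

servo_tool:
  linear:
    - [0, -20, 0]
    - [0, -45, 0]
    - [0, -80, 0]
    - [0, -120, 0]
    - [0, -155, 0]
  yaw: [0, 0, 0, 0, 0]

```text
time: 54.6
ee_pos: [0.4706, -0.2397, 0.2852]
eef_rot: [[1.0, 0.019, 0.004], [-0.004, -0.0, 1.0], [0.019, -1.0, -0.0]]
force: [1.6, -0.3, 0.1]
gripper_width: 1.001
```

servo_tool:
  linear:
    - [6, -20, -35]
    - [14, -40, -75]
    - [22, -55, -110]
    - [30, -57, -140]
    - [32, -57, -149]
  yaw: [0, 0, 0, 0, 0]

```text
time: 55.02
ee_pos: [0.5008, -0.3936, 0.3435]
eef_rot: [[1.0, 0.02, 0.008], [-0.007, -0.003, 1.0], [0.02, -1.0, -0.003]]
force: [0.6, -0.7, -0.5]
gripper_width: 0.999
```

servo_tool:
  linear:
    - [0, 0, 0]
    - [0, 0, 0]
    - [0, 0, 0]
    - [0, 0, 0]
    - [0, 0, 0]
  yaw: [0, 0, 0, 0, 0]

```text
time: 55.43
ee_pos: [0.5009, -0.3925, 0.3437]
eef_rot: [[1.0, 0.02, 0.006], [-0.006, -0.003, 1.0], [0.02, -1.0, -0.002]]
force: [0.3, 0.4, 0.8]
gripper_width: 0.998
```

Run:
```python
from h import *
import pickle
s=env.state(); print(s['time'],s['ee_pos'])
c=cam('wrist'); im=save('wrist','w13.png'); pickle.dump(c,open('w13.pkl','wb'))
c1=pickle.load(open('w1.pkl','rb'))
# overlay: original positions projected
o=im[:,:,::-1].copy()
def circ(x,y,r,z):
    t=np.linspace(0,2*np.pi,60); P=np.c_[x+r*np.cos(t),y+r*np.sin(t),0*t+z]; q=proj('wrist',P,c); cv2.polylines(o,[np.round(q[:,::-1]).astype(int)],True,(0,255,0),1)
circ(.4724,-.2401,.022,.166); circ(.4794,-.3186,.031,.152)
a=.16; R=np.array([[np.cos(a),-np.sin(a)],[np.sin(a),np.cos(a)]])
q=np.array([[-1,-1],[1,-1],[1,1],[-1,1]])*.027@R.T+[.4823,-.4016]; p=proj('wrist',np.c_[q,[.159]*4],c)
cv2.polylines(o,[np.round(p[:,::-1]).astype(int)],True,(0,255,0),1)
cv2.imwrite('pics/w13z.png',cv2.resize(o[0:220,170:380],None,fx=2.7,fy=2.7,interpolation=cv2.INTER_CUBIC))
save('side','s13.png'); save('scene','c13.png')
```

```text
55.4333 [ 0.50092857 -0.39246191  0.34369386]
```

View pics/w13z.png

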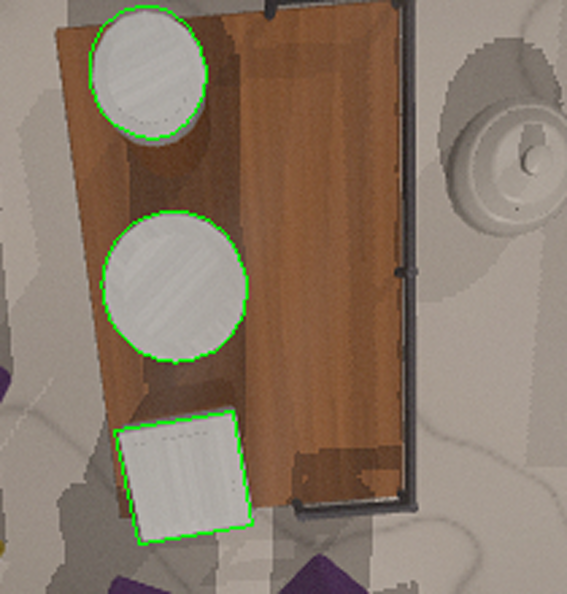

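View pics/s13.png

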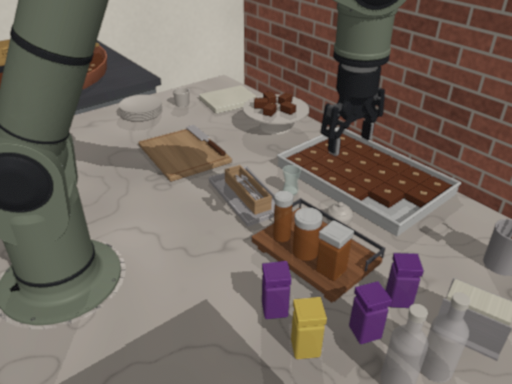

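View pics/c13.png

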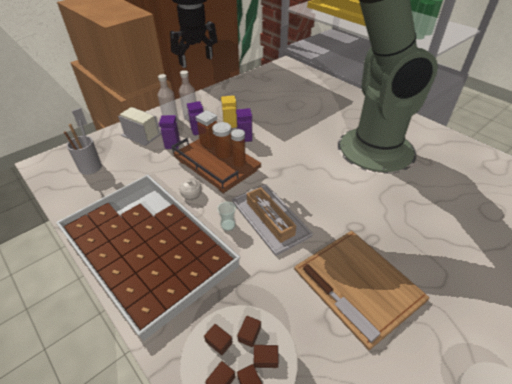

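Jars match their original outlines (green) to within about 1 mm, all upright. The box lies centred in the tray, and the spatula, glass and bowl are unmoved. I'm handing the job in.

Run:
```python
from h import *
print(env.state()['time'],env.state()['force']); print(env.close_job())
```

```text
55.5833 [ 0.10413832  1.03375045 -0.49584606]
the job is handed in; nothing more can be done
None
```

I finished the job and handed it in at about 55.6 s of the 144 s limit. I stood the slim, wide and square jars on the chopping board. I then laid the cutlery box lengthwise in the tray and put the square, wide and slim jars back on the rack, in that order.

**Jars:** in the last wrist picture, all three lids line up with the outlines of their original spots to about 1–2 mm. All three stand upright.

**Cutlery box:** I measured its position right after release. It was about 2 mm from the tray's centre, and its angle matched the tray's (about -0.16 rad).

**Other things:** the spatula, tea glass, sugar bowl and the purple and yellow look-alikes looked unmoved in the final side and scene pictures. I judged that by eye and did not measure it.

**Forces:** the jars touched down at about 14 N or less. The box touched down harder, at 32 N on the wrist. No check failed or disagreed. The tool tilted up to about 0.025 rad during the work, which the servo cannot correct, but it had no visible effect.

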